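Clear the biscuit-decorating bench: drain the candy pan and load the tray

TASK

Clear the decorating bench into the blue tray: put the white tub on the yellow outline under the spout, tip the steel pan by its red handle until every ball candy has dropped into the tub, and stand the pan fully upright again. All the tall bottles must stand upright in the tray's back row before anything is set in its front row; then stand the short jars and the filled tub upright in the front row, with all the candies still in the tub. Leave everything else on the bench where it is.

Things in the scene. Friction and masses are not known exactly. Their poses are not given: they have to be found in the camera images.
- tray: Blue rectangular tray fixed to the table, 240 mm deep (its x, pointing away from the robot) by 300 mm wide (its y), walls 22 mm high and 5 mm thick, floor 5 mm thick. A white cross rib 18 mm high at x = +27 to +32 mm parts the far, narrow BACK row (83 mm deep inside) from the near, wide FRONT row (142 mm deep inside); each row is 290 mm wide inside, enough for three items side by side 95 mm apart. Origin: centre of the underside, z up.
- back_row (a point): Centre of the tray's back row, on its floor (73.5 mm in +x of the tray's origin, 5 mm above the table); axes as the tray's.
- front_row (a point): Centre of the tray's front row, on its floor (44 mm in -x of the tray's origin, 5 mm above the table); axes as the tray's.
- stand: Grey stand fixed to the table that carries the tilting steel pan. Its x points from the spout back to the pan's rear (away from the robot), y along the hinge, z up; origin on the table below the hinge axis. Two posts (10 mm wide, 20 mm deep, 135 mm high) stand 48 to 58 mm to either side of the centre line at the hinge; the base is 120 mm wide and runs from 6 mm in front to 160 mm behind.
- pan_hinge (a point): Middle of the pan's hinge axis (which runs along this point's y), 130 mm above the table; fixed, axes as the stand's. The upright pan's spout rises from it to a lip 29 mm in front of it and 173 mm above the table.
- pour_spot (a point): Centre, on the table, of the yellow outline (120 x 75 mm) where the tub must stand below and in front of the spout: 98 mm in front of the hinge (-x of the stand). The tub's 116 mm length goes along this point's x; it can be set down there from straight above, clear of the upright pan by 12 mm. Axes as the stand's.
- pan_handle (a point): Middle of the pan's red round grip, a bar 16 mm thick parallel to the hinge axis, sticking out of the pan's side at +y; with the pan upright this point lies 105 mm behind the hinge, 81 mm to +y and 125 mm above the table; the grip runs from 48 to 114 mm to +y. It swings with the pan on a circle of 105 mm about the hinge axis, and the bar can turn inside the jaws, so a tool can keep pointing down.
- pan (a joint): Tilt of the pan, rad: 0 upright (on its stop), growing as the handle is raised and brought over towards the spout; end stop 2.0. The pan is a trough 60 mm wide (52 inside) with a 60 degree spout ramp, so candies start to leave at about 1.1 and all have left by 1.8. Lifting takes about 5 N at the handle; near 1.8 friction holds it, below about 1.0 it falls back upright by itself.
- tub: White open plastic tub, 116 mm (its x) by 68 mm (its y) by 70 mm high, walls 4 mm, empty at the start, 160 g. Origin: centre of the underside. Grasp it across the 68 mm sides, from above.
- bottle1: Tall red decorating bottle with a white paper band and a white cap, round, 56 mm in diameter, 145 mm to the shoulder and 170 mm high, about 250 g, standing. Origin: centre of the underside. May be absent.
- bottle2: Tall green decorating bottle with a white paper band and a white cap, round, 56 mm in diameter, 145 mm to the shoulder and 170 mm high, about 250 g, standing. Origin: centre of the underside. May be absent.
- bottle3: Tall yellow decorating bottle with a white paper band and a white cap, round, 56 mm in diameter, 145 mm to the shoulder and 170 mm high, about 250 g, standing. Origin: centre of the underside. May be absent.
- jar1: Short amber glass jar with a dark steel lid, round, 60 mm in diameter (lid 62 mm, from 60 to 75 mm height), 75 mm high, about 220 g, standing. Origin: centre of the underside. May be absent.
- jar2: Short white ceramic jar with a copper lid, round, 60 mm in diameter (lid 62 mm, from 60 to 75 mm height), 75 mm high, about 220 g, standing. Origin: centre of the underside. May be absent.
- candy1_center (a point): Centre of a red ball candy, 24 mm in diameter, 12 g, in the pan at the start. May be absent.
- candy2_center (a point): Centre of a green ball candy, 24 mm in diameter, 12 g, in the pan at the start. May be absent.
- candy3_center (a point): Centre of a yellow ball candy, 24 mm in diameter, 12 g, in the pan at the start. May be absent.
- candy4_center (a point): Centre of an orange ball candy, 24 mm in diameter, 12 g, in the pan at the start. May be absent.
- biscuit_wall: Bystander, leave it alone: brown biscuit panel with white icing, 100 x 130 x 10 mm, lying on the right beside the pan's stand.
- biscuit_roof: Bystander, leave it alone: brown biscuit panel with a zigzag of icing, 90 x 120 x 10 mm, lying beyond the tray.
- paper_cup: Bystander, leave it alone: white paper cup, 72 mm across, 85 mm high, beyond the tray.
- carton: Bystander, leave it alone: red carton with a yellow panel, 45 x 120 x 160 mm, standing behind the pan's stand.
- spatula: Bystander, leave it alone: spatula lying in front of the yellow outline.
- rolling_pin: Bystander, leave it alone: wooden rolling pin, 400 mm, lying on the left.

How it is judged:
On the way, in this order (a step that is already met when the one before it is completed fails the run):
1. the tub stands on the yellow outline under the spout, within 35 mm of its centre (horizontal distance between tub and pour_spot below 0.035 m and height (world z) of tub below 0.01 m and angle between tub's own z axis and vertical below 0.15 rad), for 0.2 s.
2. the pan is tipped (beyond 1.0 rad) and all the candies are in the tub (value of joint pan above 1 rad and x of candy1_center in the frame of tub between -0.056 and 0.056 m and y of candy1_center in the frame of tub between -0.032 and 0.032 m and z of candy1_center in the frame of tub between 0 and 0.072 m and x of candy2_center in the frame of tub between -0.056 and 0.056 m and y of candy2_center in the frame of tub between -0.032 and 0.032 m and z of candy2_center in the frame of tub between 0 and 0.072 m and x of candy3_center in the frame of tub between -0.056 and 0.056 m and y of candy3_center in the frame of tub between -0.032 and 0.032 m and z of candy3_center in the frame of tub between 0 and 0.072 m and x of candy4_center in the frame of tub between -0.056 and 0.056 m and y of candy4_center in the frame of tub between -0.032 and 0.032 m and z of candy4_center in the frame of tub between 0 and 0.072 m), for 0.2 s.
3. the pan is upright again (below 0.1 rad) and all the candies are in the tub (value of joint pan below 0.1 rad and x of candy1_center in the frame of tub between -0.056 and 0.056 m and y of candy1_center in the frame of tub between -0.032 and 0.032 m and z of candy1_center in the frame of tub between 0 and 0.072 m and x of candy2_center in the frame of tub between -0.056 and 0.056 m and y of candy2_center in the frame of tub between -0.032 and 0.032 m and z of candy2_center in the frame of tub between 0 and 0.072 m and x of candy3_center in the frame of tub between -0.056 and 0.056 m and y of candy3_center in the frame of tub between -0.032 and 0.032 m and z of candy3_center in the frame of tub between 0 and 0.072 m and x of candy4_center in the frame of tub between -0.056 and 0.056 m and y of candy4_center in the frame of tub between -0.032 and 0.032 m and z of candy4_center in the frame of tub between 0 and 0.072 m), for 0.2 s.
At the end, for the whole second after the job is handed in: All bottles that are there stand upright (within 0.15 rad) and still on the floor of the tray's back row, all jars and the tub likewise in its front row (their centres within the row, their feet on its floor); all candies are in the tub; the pan is upright (below 0.1 rad) (all of step 3 and x of bottle1 in the frame of tray between 0.032 and 0.118 m and y of bottle1 in the frame of tray between -0.147 and 0.147 m and z of each of bottle1, bottle2, bottle3, jar1, jar2, tub in the frame of tray below 0.02 m and angle between each of bottle1, bottle2, bottle3, jar1, jar2, tub's own z axis and vertical below 0.15 rad and linear speed of each of bottle1, bottle2, bottle3, jar1, jar2, tub below 0.03 m/s and x of bottle2 in the frame of tray between 0.032 and 0.118 m and y of bottle2 in the frame of tray between -0.147 and 0.147 m and x of bottle3 in the frame of tray between 0.032 and 0.118 m and y of bottle3 in the frame of tray between -0.147 and 0.147 m and x of jar1 in the frame of tray between -0.118 and 0.027 m and y of jar1 in the frame of tray between -0.147 and 0.147 m and x of jar2 in the frame of tray between -0.118 and 0.027 m and y of jar2 in the frame of tray between -0.147 and 0.147 m and x of tub in the frame of tray between -0.118 and 0.027 m and y of tub in the frame of tray between -0.147 and 0.147 m); the robot touches nothing.
It fails at once if a jar or the tub is set in the tray's front row while a tall bottle is not yet standing in the back row (((x of jar1 in the frame of tray between -0.11 and 0.027 m and y of jar1 in the frame of tray between -0.14 and 0.14 m and z of jar1 in the frame of tray below 0.012 m) or (x of jar2 in the frame of tray between -0.11 and 0.027 m and y of jar2 in the frame of tray between -0.14 and 0.14 m and z of jar2 in the frame of tray below 0.012 m) or (x of tub in the frame of tray between -0.11 and 0.027 m and y of tub in the frame of tray between -0.14 and 0.14 m and z of tub in the frame of tray below 0.012 m)) and (horizontal distance between any of bottle1, bottle2, bottle3 and tray above 0.21 m or x of any of bottle1, bottle2, bottle3 in the frame of tray below 0.02 m or z of any of bottle1, bottle2, bottle3 in the frame of tray above 0.03 m)).
It fails at once if a bystander is moved by more than 40 mm (distance of any of biscuit_wall, biscuit_roof, paper_cup, carton, spatula, rolling_pin from where it was at the start of the episode above 0.04 m).
Of bottle1, bottle2, bottle3 only 2 to 3 are there at a start; the rules pass over those that are not, and their reading is None.
Of jar1, jar2 only 1 to 2 are there at a start; the rules pass over those that are not, and their reading is None.
Of candy1, candy2, candy3, candy4 only 2 to 4 are there at a start; the rules pass over those that are not, and their reading is None.
At some moment in a run one of jar1, jar2 may be knocked a few centimetres aside while the robot is not near it.
It also fails if it takes over 210 s, if anything falls off the work surface, if the arm or the gripper's body presses on something with over 40 N, if the wrist force passes 120 N, or if a joint passes its speed limit or range.

ROBOT

A 6-joint arm with a two-finger parallel gripper is mounted at the origin on the work surface. World frame = base frame: x ahead of the robot, y to its left, z up, the work surface at z = 0. Lengths are in m, angles in rad, forces in N, time in s.
With the tool pointing down it reaches from about 0.35 to 0.975 m from the base axis. Payload 7.1 kg.
Tool frame: the origin (TCP) lies between the finger pads; the fingertips stand 25 mm ahead of it and the grasp point (between the pads) lies 6 mm ahead of it; z points along the fingers, y is the direction in which the jaws open and shut (so a half turn about z gives the same grasp; the last joint's range is limited). The gripper opens to 88 mm and grips with 3 to 60 N. Pads are 20 mm wide; open, the fingers measure 115 mm over their backs; the gripper's body (75 mm by 178 mm) begins 61 mm behind the grasp point.
Start: joints at [1.111, 0.423, 1.63, -0, 1.089, -0.019], TCP at [0.267, 0.565, 0.248] pointing down, gripper open.
Joint ranges: [-3, 3], [-0.9, 2.11], [0.09, 2.58], [-1.31, 4.45], [0.11, 2.69], [-2.54, 2.54]. Speed limits (rad/s): [2.39, 2.39, 3.01, 3.14, 3.14, 3.14].

INTERFACE

Orientations are given as [roll, pitch, yaw] about the fixed x, y, z axes, in that order (R = Rz(yaw) Ry(pitch) Rx(roll)).
In Python, from plant import get_obs, snapshot, camera_params, hand_in gives the robot as it stands.
- The arm moves only by the tool jog_arm, never from a script. Its argument "plan" is a list that holds one entry, the list of rows, each a list of 4 numbers: the shift along the world's x, y, z in m, then the turn about the world's z in degrees. A call has 1 to 12 rows; each row is the pose to reach, as a shift and turn from the pose measured when the call began; what a row does not reach only later rows make up. A row lasts 1/10 s, in which the tool goes at most 50 mm and 8.59 degrees, less where a joint would pass 70% of its speed; a pose out of reach is approached as far as the arm can. A call with a gripper value outside its range is refused whole. "gripper" is the closure in counts, from 0 (fully open) to 255 (shut), set as the call begins (left out, the last holds). The fingers move at their own pace and stop on an object; "force" is the grip in N (left out, the last holds). Time passes only in rows, so rows that repeat a pose let the fingers close. It gives the time, the measured TCP pose, the force and the opening at its end, in the units of the state.
- get_obs(): the state, without advancing time (a new reading comes with each control period).
- snapshot(name): name is "scene" or "top"; returns the picture (384x512x3 uint8, blue, green, red); there is no depth.
- camera_params(name): a dict with "intrinsics" (3x3 intrinsics, pixels), "dist" ([k1, k2, p1, p2, k3] as OpenCV has them; the pictures are not rectified), "rvec" (rotation vector, rad) and "tvec" (3), from world to camera coordinates, as OpenCV has them. Camera axes: x right, y down, z forward; pixel columns grow to the right and rows downward; lengths in m; the calibration is good to about 2 mm. A picture is of the moment at which its call begins. camera_params takes no time and is no camera call.
- hand_in(): hands the job in, once; it reports no verdict.
The state is a dict: "time_s": time; "qpos": joint angles; "dq": joint speeds; "tau": joint torques, N m; "position": TCP position; "ee_rot": TCP orientation; "contact_force": force on the tool from outside, world axes, zero at the start; "wrist_torque": the same for the moment, N m; "gripper_width": finger opening in m.
Only numpy, scipy, OpenCV 4.12 (cv2) and the standard library are available. Lean on these libraries where they do the work, as an engineer would, in place of code of your own. Each camera call takes 0.05 s, during which the arm holds its last target.

## Working session

There is one attempt and no reset: what is moved stays moved. The work goes in short steps, Python scripts to look and compute and a tool call to move; the robot and the scene stay as the last step left them, time stands still between calls to the robot, and variables do not carry over. Pictures are saved under pics/ and viewed, and the job is handed in when it is done.

Besides the shell and the picture viewer there is one more tool, called after "Request:" as name(argument=value, ...), one argument or row to a line, values as JSON. jog_arm: Moves the arm, as the interface text tells. Its arguments: {"type":"object","properties":{"plan":{"type":"array"},"gripper":{"type":"number"},"force":{"type":"number"}},"required":["plan"]}

```bash
mkdir -p pics; ls; python3 - <<'E'
from plant import *
import cv2
print(get_obs())
for n in("scene","top"):
    im=snapshot(n); cv2.imwrite(f"pics/{n}0.png",im); cv2.imwrite(f"pics/{n}0b.png",cv2.resize(im,(800,600),interpolation=cv2.INTER_CUBIC))
    print(camera_params(n))
E
```

```text
pics
{'time_s': 0.0, 'qpos': array([ 1.11101644e+00,  4.23806650e-01,  1.63067287e+00, -1.36795851e-05,
        1.08859785e+00, -1.89660909e-02]), 'dq': array([ 0.0014904 , -0.00059311,  0.00053049, -0.0003739 , -0.00047034,
       -0.00227216]), 'tau': array([-1.04837833e-03, -5.44618750e+01, -2.73665911e+01,  6.42639748e-02,
        2.28915538e-02, -9.56935173e-05]), 'position': array([0.26640728, 0.56481577, 0.24692975]), 'ee_rot': array([-3.14010798e+00, -1.60493618e-05,  2.70078520e+00]), 'contact_force': array([ 0.05981597, -0.26282057,  0.59803525]), 'wrist_torque': array([-0.03677606,  0.01536194, -0.01229335]), 'gripper_width': 0.08812013263791563}
{'intrinsics': array([[372.96094651,   0.        , 259.13818628],
       [  0.        , 372.96094651, 186.80267749],
       [  0.        ,   0.        ,   1.        ]]), 'dist': array([-0.07631017,  0.        ,  0.        ,  0.        ,  0.        ]), 'rvec': array([ 2.05606405,  1.05476009, -0.51905817]), 'tvec': array([-0.36568266, -0.19288459,  1.77269798])}
{'intrinsics': array([[493.20567756,   0.        , 259.06879492],
       [  0.        , 493.20567756, 192.17672544],
       [  0.        ,   0.        ,   1.        ]]), 'dist': array([0.02849423, 0.        , 0.        , 0.        , 0.        ]), 'rvec': array([ 2.20669474, -2.1503857 ,  0.05710643]), 'tvec': array([0.0546917 , 0.54848245, 1.8188821 ])}
```

View pics/top0b.png

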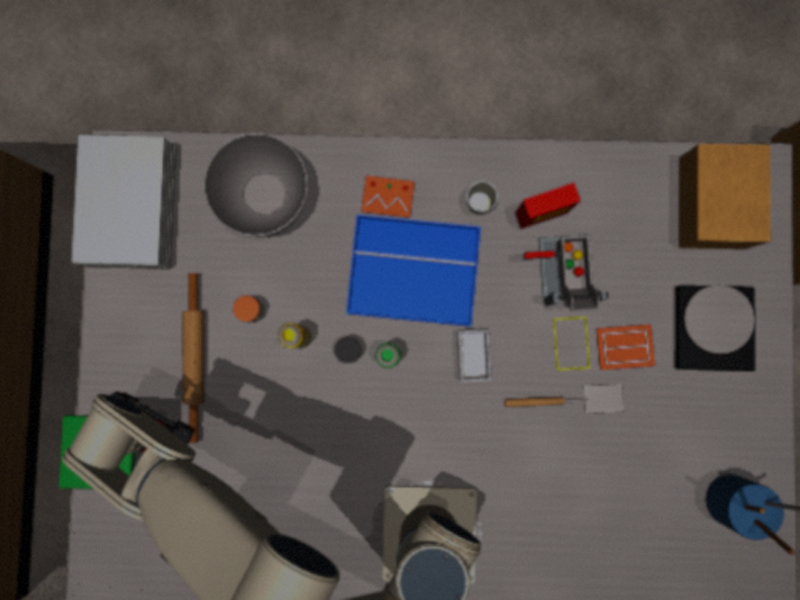

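View pics/scene0b.png

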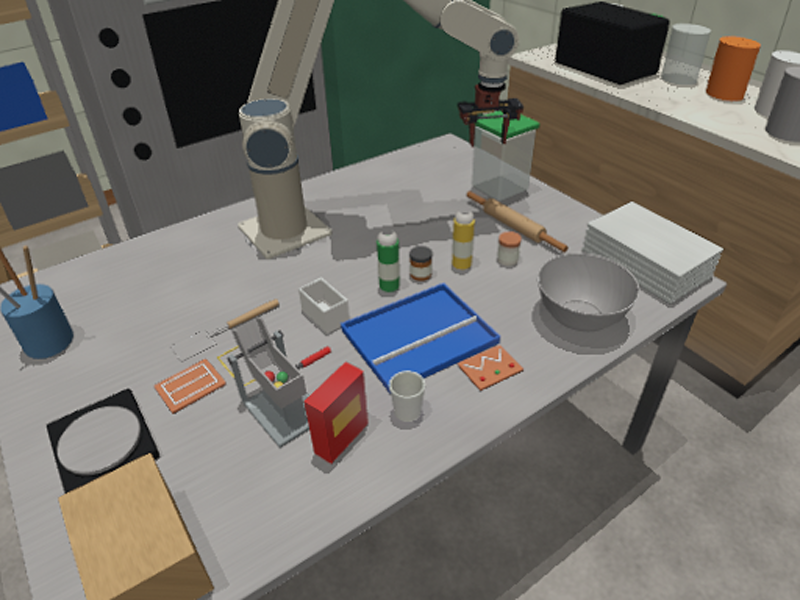

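The top view shows the tray (about 415,270 in the 800 px view), the tub (474,354), the green bottle (387,354), the yellow bottle (292,335), the amber jar (348,348), the white jar with copper lid (247,308), the pan with 4 candies (575,260) and the yellow outline (572,343). There is no red bottle. I'll zoom in next.

```bash
cat > h.py <<'E'
from plant import *
import cv2, numpy as np
def cam(n):
    p=camera_params(n); R=cv2.Rodrigues(np.array(p['rvec']))[0]
    return p,R
def w(n,u,v,z):
    p,R=cam(n)
    q=cv2.undistortPoints(np.array([[[u,v]]],float),p['intrinsics'],p['dist'])[0,0]
    d=R.T@np.array([q[0],q[1],1]); c=-R.T@np.array(p['tvec'])
    return c+d*(z-c[2])/d[2]
def pj(n,P):
    p,R=cam(n)
    return cv2.projectPoints(np.array(P,float).reshape(-1,1,3),np.array(p['rvec']),np.array(p['tvec']),p['intrinsics'],p['dist'])[0][:,0]
def crop(n,im,u0,v0,u1,v1,name):
    s=min(800/(u1-u0),600/(v1-v0)); 
    o=cv2.resize(im[v0:v1,u0:u1],None,fx=s,fy=s,interpolation=cv2.INTER_CUBIC)
    step=10
    for u in range((u0//step+1)*step,u1,step): 
        x=int((u-u0+.5)*s); cv2.line(o,(x,0),(x,6),(0,255,255),1); cv2.putText(o,str(u),(x-10,16),0,.35,(255,255,255),1)
    for v in range((v0//step+1)*step,v1,step): 
        y=int((v-v0+.5)*s); cv2.line(o,(0,y),(6,y),(0,255,255),1); cv2.putText(o,str(v),(8,y+4),0,.35,(255,255,255),1)
    cv2.imwrite(f"pics/{name}.png",o)
E
python3 - <<'E'
from h import *
im=cv2.imread('pics/top0.png')
crop('top',im,285,130,425,235,'t1'); crop('top',im,140,180,320,245,'t2'); crop('top',im,215,130,315,215,'t3')
im=cv2.imread('pics/scene0.png')
crop('s',im,140,120,360,285,'s1')
E
```

```text
(no output)
```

View pics/t1.png

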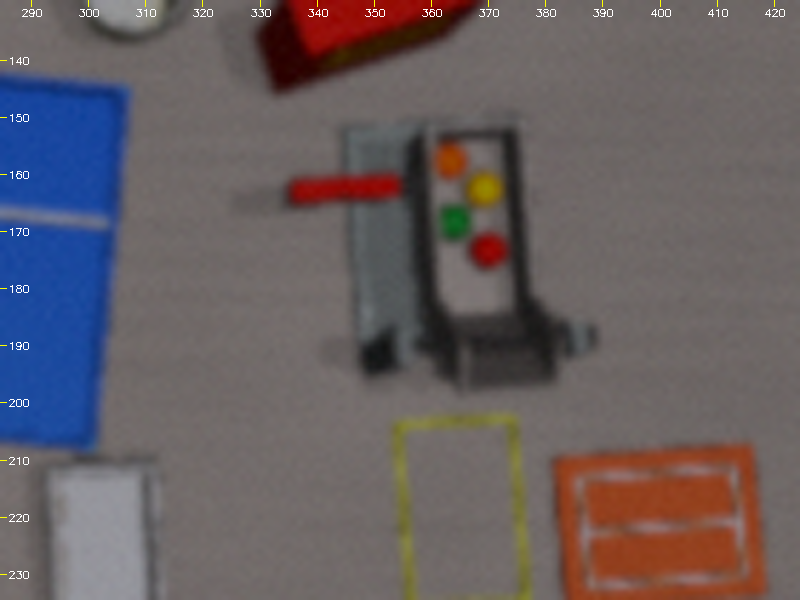

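View pics/t2.png

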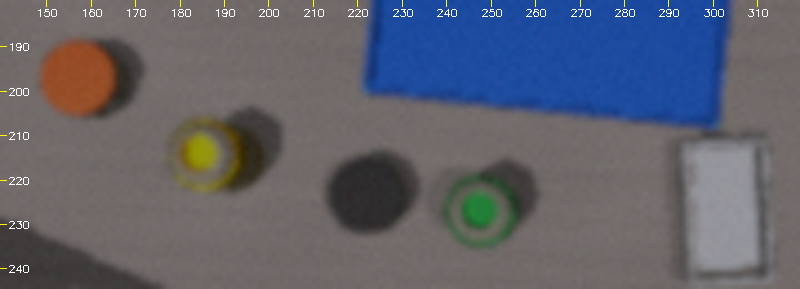

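View pics/t3.png

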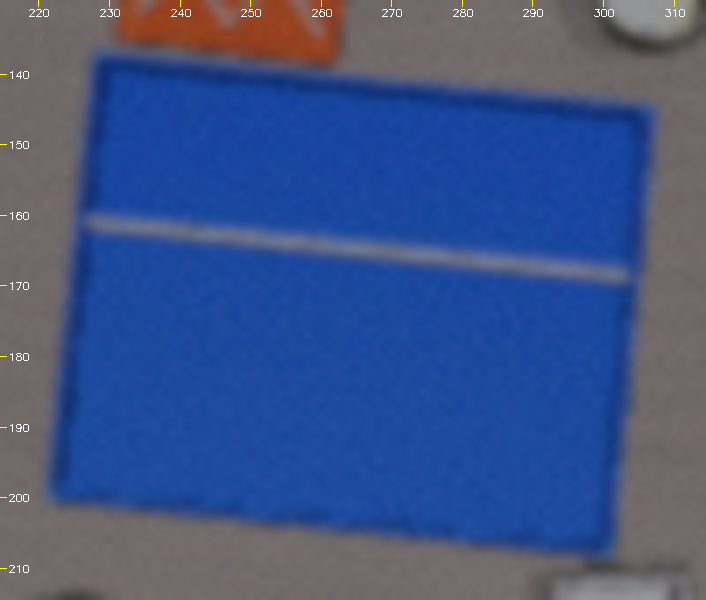

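View pics/s1.png

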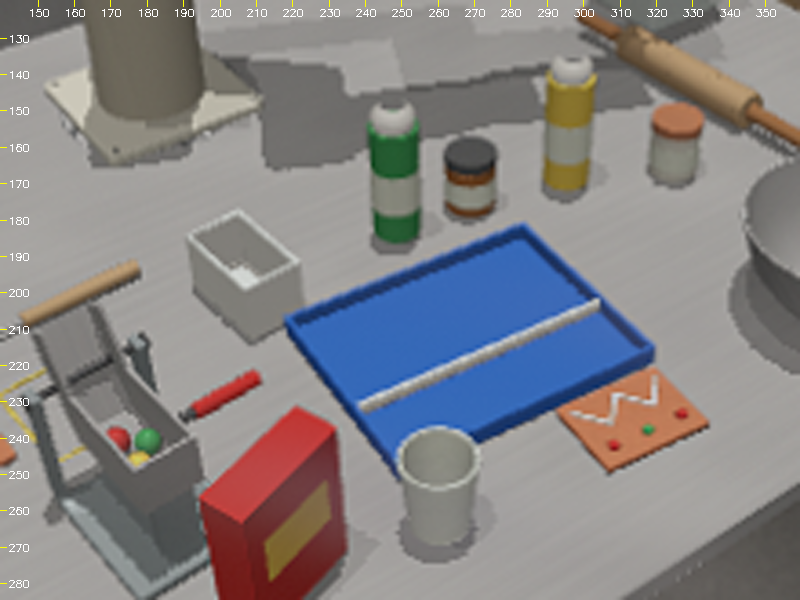

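```bash
python3 - <<'E'
from h import *
im=cv2.imread('pics/top0.png')
crop('top',im,285,195,425,265,'t4')
E
```

```text
(no output)
```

View pics/t4.png

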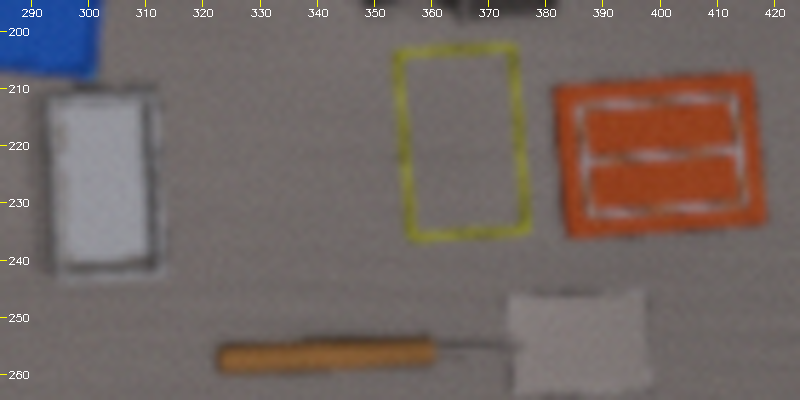

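```bash
python3 - <<'E'
from h import *
np.set_printoptions(precision=4,suppress=True)
def rect(n,pts,z):
    P=np.array([w(n,u,v,z)[:2] for u,v in pts]); c=P.mean(0)
    print('c',c,'sides',[round(float(np.linalg.norm(P[i]-P[(i+1)%4])),4) for i in range(4)],'ang deg',[round(float(np.degrees(np.arctan2(*(P[(i+1)%4]-P[i])[::-1]))),1) for i in range(4)])
for n in('top','scene'):
    p,R=cam(n); print(n,-R.T@p['tvec'])
rect('top',[(228,137),(307,144.5),(301,208),(221.5,200.5)],.022)
rect('top',[(354.2,203.8),(375,202.6),(377,235.2),(356.3,236.5)],0)
rect('top',[(292.5,210.7),(311.7,210.5),(313,242.3),(294,243)],.07)
print('handle',w('top',335,163,.125),w('top',354.5,162,.125))
for nm,u,v,z in [('yel',185,213.7,.170),('yelsh',184.5,214,.145),('grn',248,227,.17),('grnsh',247.8,227,.145),('wjar',157,197,.075),('amb',222,223,.075)]:
    print(nm,w('top',u,v,z))
E
```

```text
top [0.4214 0.0376 1.8529]
scene [ 1.4396 -0.5518  0.9677]
c [0.6213 0.0512] sides [0.2972, 0.2386, 0.2966, 0.2397] ang deg [-94.1, 175.8, 86.1, -4.0]
c [ 0.4561 -0.3313] sides [0.0776, 0.1216, 0.0769, 0.1221] ang deg [-85.2, -176.0, 95.2, 4.4]
c [ 0.4233 -0.0927] sides [0.0692, 0.1142, 0.0682, 0.1161] ang deg [-87.9, -176.6, 93.7, 3.9]
handle [ 0.6492 -0.1971  0.125 ] [ 0.6543 -0.2653  0.125 ]
yel [0.4565 0.3173 0.17  ]
yelsh [0.4559 0.3231 0.145 ]
grn [0.4168 0.1008 0.17  ]
grnsh [0.4167 0.1025 0.145 ]
wjar [0.5162 0.4367 0.075 ]
amb [0.4285 0.1984 0.075 ]
```

Request:
jog_arm(
  plan=[
    [[0.005, -0.02, 0, 2], [0.012, -0.055, 0, 5], [0.022, -0.1, 0, 9], [0.034, -0.145, 0, 13], [0.045, -0.19, 0, 17], [0.056, -0.235, 0, 21], [0.067, -0.28, 0, 25], [0.078, -0.325, 0, 28.9], [0.09, -0.37, 0, 28.9], [0.1, -0.415, 0, 28.9], [0.11, -0.45, 0, 28.9], [0.115, -0.475, 0, 28.9]],
  ],
  gripper=0,
  force=25,
)

```text
time_s: 1.3
position: [0.3816, 0.0878, 0.247]
ee_rot: [-3.14, 0.0, -3.08]
contact_force: [-0.3, 0.8, 0.3]
gripper_width: 0.0873
```

Request:
jog_arm(
  plan=[
    [[0.006, -0.025, 0, 0], [0.016, -0.065, 0, 0], [0.026, -0.11, 0, 0], [0.036, -0.15, -0.01, 0], [0.042, -0.175, -0.03, 0], [0.042, -0.1805, -0.06, 0], [0.042, -0.1805, -0.09, 0], [0.042, -0.1805, -0.12, 0], [0.042, -0.1805, -0.14, 0], [0.042, -0.1805, -0.14, 0]],
  ],
)

```text
time_s: 2.3
position: [0.4216, -0.0924, 0.1048]
ee_rot: [3.142, -0.005, -3.08]
contact_force: [-0.0, 0.6, 0.0]
gripper_width: 0.0876
```

```bash
python3 - <<'E'
from h import *
im=snapshot('scene'); crop('s',im,140,100,300,220,'s2'); print(get_obs()['position'],get_obs()['ee_rot'])
E
```

```text
[ 0.42264188 -0.09253771  0.10610265] [-3.14103140e+00 -3.04629257e-03 -3.07963406e+00]
```

View pics/s2.png

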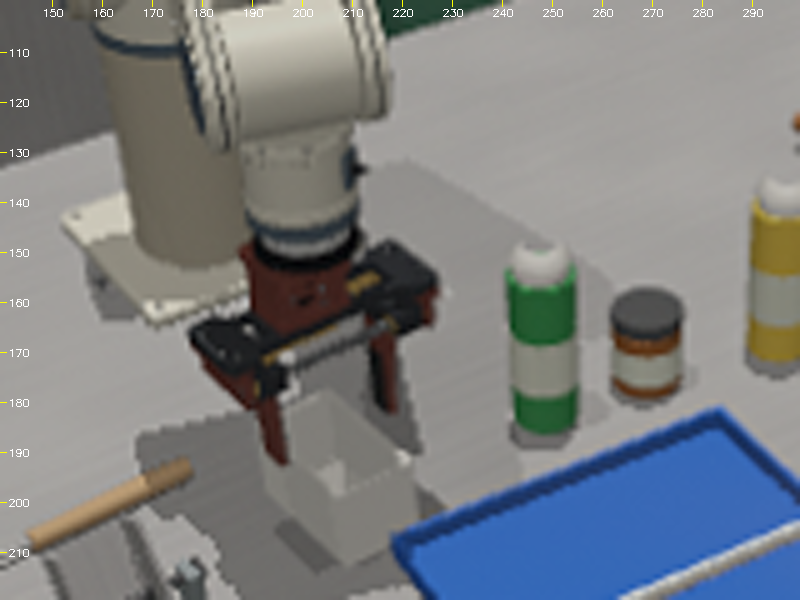

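The open fingers straddle the tub, with the left tip near (195,192). Before descending I'll check the tub pose in the initial scene picture.

```bash
python3 - <<'E'
from h import *
im=cv2.imread('pics/scene0.png')
def rect(c,yaw,a,b,z):
    yaw=np.radians(yaw);R=np.array([[np.cos(yaw),-np.sin(yaw)],[np.sin(yaw),np.cos(yaw)]])
    return [list(np.array(c)+R@np.array([sx*a/2,sy*b/2]))+[z] for sx,sy in((1,1),(1,-1),(-1,-1),(-1,1))]
def circ(c,r,z): return [[c[0]+r*np.cos(t),c[1]+r*np.sin(t),z] for t in np.linspace(0,6.28,30)]
s=6;u0,v0,u1,v1=185,120,345,260
o=cv2.resize(im[v0:v1,u0:u1],None,fx=5,fy=5,interpolation=cv2.INTER_CUBIC)
def dr(P,col):
    q=((pj('scene',P)-[u0,v0]+.5)*5).astype(int); cv2.polylines(o,[q],True,col,1)
dr(rect((.4233,-.0927),3.6,.116,.068,.07),(0,0,255)); dr(rect((.4233,-.0927),3.6,.116,.068,0),(0,0,255))
for c,r,zs in (((.417,.103),.028,(0,.145)),((.4555,.3205),.028,(0,.145)),((.4285,.1984),.031,(0,.075)),((.5162,.4367),.031,(0,.075))):
    for z in zs: dr(circ(c,r,z),(255,0,255))
dr(rect((.6213,.0512),-4.05,.24,.3,.022),(0,255,255))
cv2.imwrite('pics/ov.png',o)
E
```

```text
(no output)
```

View pics/ov.png

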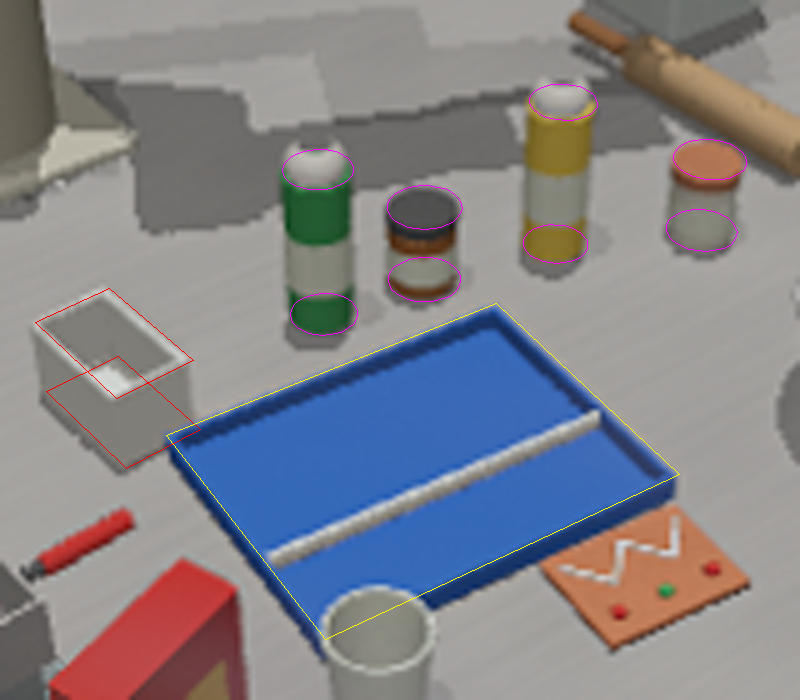

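Everything overlays within a few mm. Now I'll descend and grip the tub.

Request:
jog_arm(
  plan=[
    [[0, 0, -0.015, 0], [0, 0, -0.03, 0], [0, 0, -0.045, 0], [0, 0, -0.05, 0], [0, 0, -0.05, 0]],
  ],
)

```text
time_s: 2.85
position: [0.4229, -0.0925, 0.0565]
ee_rot: [-3.141, -0.003, -3.079]
contact_force: [-0.1, 0.3, -0.6]
gripper_width: 0.0877
```

Request:
jog_arm(
  plan=[
    [[0, 0, 0, 0], [0, 0, 0, 0], [0, 0, 0, 0], [0, 0, 0, 0], [0, 0, 0, 0], [0, 0, 0, 0], [0, 0, 0, 0], [0, 0, 0, 0]],
  ],
  gripper=255,
  force=25,
)

```text
time_s: 3.65
position: [0.4234, -0.0927, 0.0572]
ee_rot: [-3.141, -0.002, -3.079]
contact_force: [-0.1, 0.8, 7.0]
gripper_width: 0.0681
```

Request:
jog_arm(
  plan=[
    [[0, 0, 0.01, 0], [0, 0, 0.025, 0], [0, 0, 0.045, 0], [0, -0.01, 0.06, 0], [0.003, -0.035, 0.07, 0], [0.008, -0.065, 0.07, 0], [0.013, -0.1, 0.07, 0.5], [0.018, -0.135, 0.07, 1], [0.024, -0.17, 0.07, 1], [0.028, -0.2, 0.07, 1], [0.031, -0.225, 0.07, 1], [0.0325, -0.2385, 0.07, 1]],
  ],
)

```text
time_s: 4.85
position: [0.456, -0.333, 0.1278]
ee_rot: [-3.14, -0.001, -3.063]
contact_force: [0.5, 0.7, -1.3]
gripper_width: 0.068
```

Request:
jog_arm(
  plan=[
    [[0, 0, 0, 0], [0, 0, 0, 0]],
  ],
)

```text
time_s: 5.05
position: [0.4555, -0.3324, 0.1279]
ee_rot: [-3.141, -0.002, -3.064]
contact_force: [0.0, -0.0, -2.4]
gripper_width: 0.0683
```

Request:
jog_arm(
  plan=[
    [[0, 0.001, -0.015, 0], [0, 0.001, -0.035, 0], [0, 0.001, -0.052, 0], [0, 0.001, -0.063, 0], [0, 0.001, -0.068, 0], [0, 0.001, -0.0705, 0], [0, 0.001, -0.0705, 0]],
  ],
)

```text
time_s: 5.75
position: [0.4557, -0.331, 0.0576]
ee_rot: [-3.141, -0.002, -3.063]
contact_force: [-0.5, 0.3, -1.1]
gripper_width: 0.0684
```

Request:
jog_arm(
  plan=[
    [[0, 0, 0, 0], [0, 0, 0, 0], [0, 0, 0, 0], [0, 0, 0, 0], [0, 0, 0, 0], [0, 0, 0, 0]],
  ],
  gripper=0,
)

```text
time_s: 6.35
position: [0.4557, -0.3311, 0.0577]
ee_rot: [-3.141, -0.002, -3.063]
contact_force: [0.4, 0.1, -0.2]
gripper_width: 0.0877
```

Request:
jog_arm(
  plan=[
    [[0, 0, 0.015, 0], [0, 0, 0.04, 0], [0, 0, 0.075, 0], [0, 0, 0.11, 0], [0, 0, 0.145, 0], [0, 0, 0.18, -8], [0, 0, 0.19, -16], [0, 0, 0.19, -24], [0, 0, 0.19, -32], [0, 0, 0.19, -40], [0, 0, 0.19, -48], [0, 0, 0.19, -48]],
  ],
)

```text
time_s: 7.55
position: [0.4556, -0.331, 0.2487]
ee_rot: [-3.141, -0.001, 2.381]
contact_force: [0.0, -0.4, 1.0]
gripper_width: 0.0877
```

```bash
python3 - <<'E'
from h import *
im=snapshot('scene'); crop('s',im,110,110,250,215,'s3'); print(get_obs()['position'],get_obs()['ee_rot'],get_obs()['qpos'])
cv2.imwrite('pics/sc3.png',im)
E
```

```text
[ 0.45562966 -0.33104765  0.24856356] [-3.14070872e+00 -7.51620642e-04  2.38504411e+00] [-6.49065105e-01  3.32307083e-01  1.76713457e+00 -9.23930365e-04
  1.04299330e+00 -1.46284756e+00]
```

View pics/s3.png

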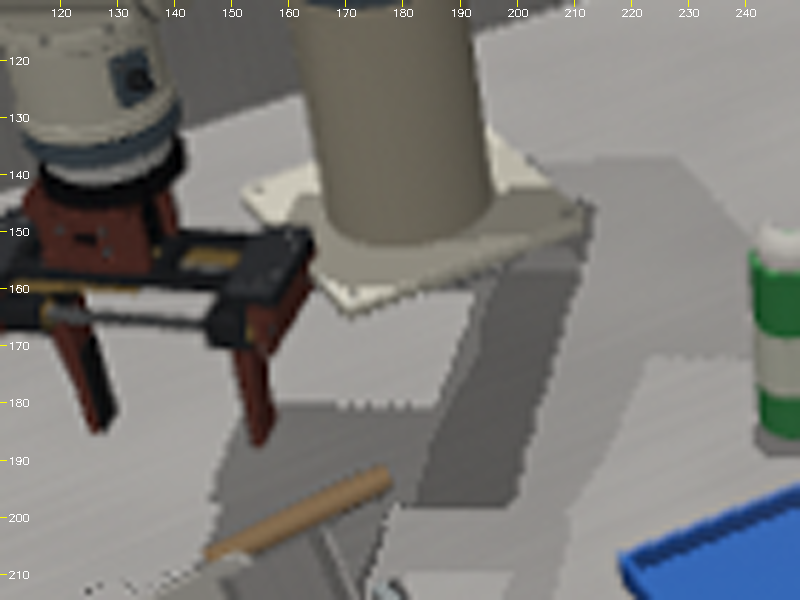

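Request:
jog_arm(
  plan=[
    [[0.01, 0.005, 0, -6], [0.03, 0.015, 0, -14], [0.06, 0.03, 0, -22], [0.095, 0.05, 0, -30], [0.13, 0.067, 0, -38], [0.16, 0.083, 0, -42], [0.183, 0.095, 0, -42], [0.196, 0.1015, 0, -42], [0.196, 0.1015, -0.02, -42], [0.196, 0.1015, -0.04, -42], [0.196, 0.1015, -0.04, -42]],
  ],
  gripper=130,
)

```text
time_s: 8.7
position: [0.6495, -0.2291, 0.2058]
ee_rot: [-3.136, -0.003, 1.654]
contact_force: [0.2, 0.2, -0.4]
gripper_width: 0.0432
```

```bash
python3 - <<'E'
from h import *
o=get_obs(); print(o['position'],o['ee_rot'],o['gripper_width'])
im=snapshot('scene'); crop('s',im,110,170,270,290,'s4')
im=snapshot('top'); crop('s',im,285,130,425,265,'t5')
c=np.array([.5538,-.3234]);a=np.radians(4.5)
for uv in ((330,135),(333,145)): 
    d=w('top',*uv,.16)[:2]-c; print(d@[np.cos(a),np.sin(a)],d@[-np.sin(a),np.cos(a)])
E
```

```text
[ 0.64954922 -0.22910671  0.20579182] [-3.13560184e+00 -3.00206420e-03  1.65415728e+00] 0.04317826575916325
0.19893671528560586 0.1346778804727772
0.1635612637639283 0.12650127284352938
```

View pics/s4.png

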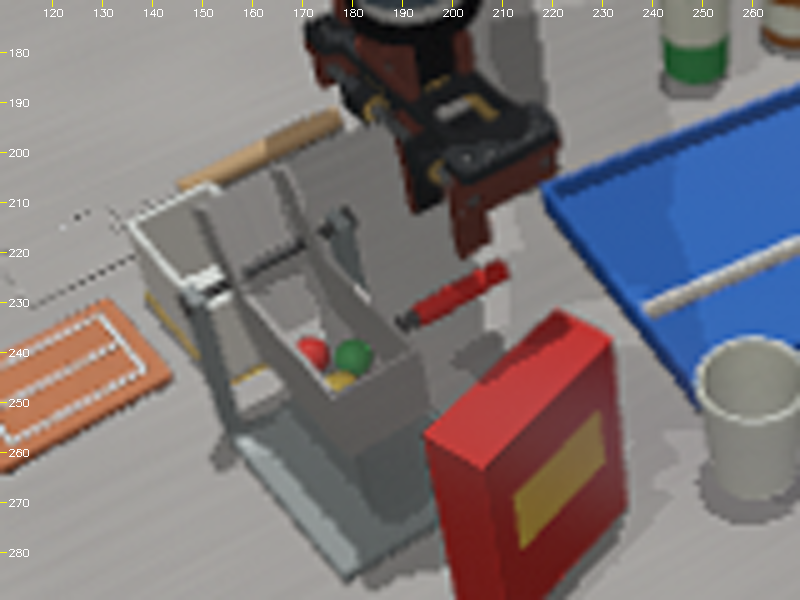

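View pics/t5.png

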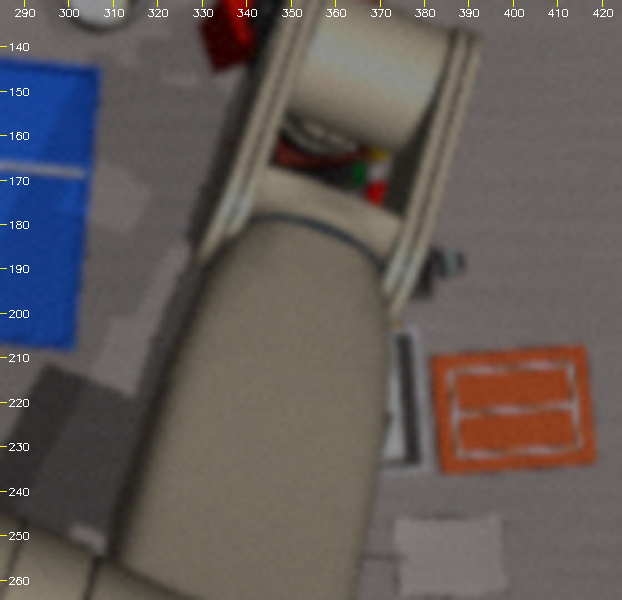

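```bash
python3 - <<'E'
from h import *
c=np.array([.5538,-.3234]);a=np.radians(4.5)
X=np.array([np.cos(a),np.sin(a)]);Y=np.array([-np.sin(a),np.cos(a)])
f=lambda x,y,z:list(c+x*X+y*Y)+[z]
print(pj('scene',[f(.105,.048,.125),f(.105,.114,.125),f(0,.053,.135),f(0,-.053,.135)]))
print(pj('top',[f(.105,.048,.125),f(.105,.114,.125),f(0,.053,.135),f(0,-.053,.135)]))
for y in(.081,.085): print(f(.105,y,.125))
E
```

```text
[[192.48773129 233.23624072]
 [210.03673037 223.50898479]
 [176.40811012 212.62288373]
 [147.22511635 227.59575899]]
[[355.08309342 161.90976759]
 [336.2558036  162.93123767]
 [356.13179681 191.56570812]
 [386.7598258  189.94481477]]
[np.float64(0.652121133288023), np.float64(-0.23441149091619295), 0.125]
[np.float64(0.6518072969051116), np.float64(-0.23042382158126046), 0.125]
```

Request:
jog_arm(
  plan=[
    [[0.0025, 0, -0.015, 0], [0.0025, 0, -0.03, 0], [0.0025, 0, -0.045, 0], [0.0025, 0, -0.058, 0], [0.0025, 0, -0.069, 0], [0.0025, 0, -0.075, 0], [0.0025, 0, -0.075, 0]],
  ],
)

```text
time_s: 9.5
position: [0.6531, -0.2297, 0.1324]
ee_rot: [-3.138, -0.002, 1.653]
contact_force: [0.4, 0.4, 0.5]
gripper_width: 0.0434
```

Request:
jog_arm(
  plan=[
    [[0, 0, 0, 0], [0, 0, 0, 0], [0, 0, 0, 0], [0, 0, 0, 0], [0, 0, 0, 0], [0, 0, 0, 0]],
  ],
  gripper=255,
  force=20,
)

```text
time_s: 10.1
position: [0.6508, -0.23, 0.1329]
ee_rot: [-3.133, -0.002, 1.653]
contact_force: [-10.2, -0.9, 6.4]
gripper_width: 0.0153
```

```bash
cat > arc.py <<'E'
import numpy as np,sys
t0=float(sys.argv[1]); a=np.radians(4.5); p0=-np.arctan2(5,105)
for t in map(float,sys.argv[2:]):
    x=.1051*(np.cos(t+p0)-np.cos(t0+p0)); z=.1051*(np.sin(t+p0)-np.sin(t0+p0))
    print('[%.4f, %.4f, %.4f, 0],'%(x*np.cos(a),x*np.sin(a),z),end=' ')
E
python3 arc.py 0 .04 .1 .18 .26 .34 .42 .5 .58 .66 .74 .82 .88
```

```text
[0.0001, 0.0000, 0.0042, 0], [-0.0000, -0.0000, 0.0105, 0], [-0.0008, -0.0001, 0.0189, 0], [-0.0022, -0.0002, 0.0272, 0], [-0.0043, -0.0003, 0.0353, 0], [-0.0071, -0.0006, 0.0432, 0], [-0.0104, -0.0008, 0.0509, 0], [-0.0144, -0.0011, 0.0583, 0], [-0.0189, -0.0015, 0.0654, 0], [-0.0240, -0.0019, 0.0721, 0], [-0.0296, -0.0023, 0.0783, 0], [-0.0341, -0.0027, 0.0827, 0],
```

Request:
jog_arm(
  plan=[
    [[0, 0, 0.004, 0], [0, 0, 0.0105, 0], [-0.001, 0, 0.019, 0], [-0.002, 0, 0.027, 0], [-0.004, 0, 0.035, 0], [-0.007, -0.0005, 0.043, 0], [-0.0105, -0.001, 0.051, 0], [-0.0145, -0.001, 0.0585, 0], [-0.019, -0.0015, 0.0655, 0], [-0.024, -0.002, 0.072, 0], [-0.0295, -0.0025, 0.0785, 0], [-0.034, -0.0025, 0.0825, 0]],
  ],
)

```text
time_s: 11.3
position: [0.6197, -0.2326, 0.2188]
ee_rot: [3.141, -0.0, 1.653]
contact_force: [10.2, 0.3, 2.1]
gripper_width: 0.0155
```

```bash
python3 - <<'E'
from plant import *
o=get_obs(); print(o['position'],o['contact_force'],o['gripper_width'])
import numpy as np
p=o['position']; hx=.6508-.1049*np.cos(.0785); hz=.1329+.005
dx=(p[0]-hx)/np.cos(.0785); dz=p[2]-hz; print(np.hypot(dx,dz),np.arctan2(dz,dx)+.0476)
E
python3 arc.py .88 .92 .97 1.02 1.06 1.1 1.13 1.16 1.19 1.22 1.25 1.28 1.31
```

```text
[ 0.61974104 -0.23264709  0.21884756] [10.23634963  0.34535662  2.10566717] 0.015466041754081374
0.10950272269703791 0.879524403276936
[-0.0032, -0.0002, 0.0028, 0], [-0.0072, -0.0006, 0.0060, 0], [-0.0115, -0.0009, 0.0091, 0], [-0.0150, -0.0012, 0.0114, 0], [-0.0186, -0.0015, 0.0136, 0], [-0.0214, -0.0017, 0.0151, 0], [-0.0242, -0.0019, 0.0165, 0], [-0.0270, -0.0021, 0.0179, 0], [-0.0299, -0.0024, 0.0191, 0], [-0.0328, -0.0026, 0.0203, 0], [-0.0357, -0.0028, 0.0214, 0], [-0.0387, -0.0030, 0.0224, 0],
```

Request:
jog_arm(
  plan=[
    [[-0.004, 0, 0.002, 0], [-0.008, -0.0005, 0.005, 0], [-0.0125, -0.001, 0.0075, 0], [-0.016, -0.001, 0.0095, 0], [-0.0195, -0.0015, 0.0115, 0], [-0.0225, -0.0015, 0.013, 0], [-0.025, -0.002, 0.0145, 0], [-0.028, -0.002, 0.016, 0], [-0.031, -0.0025, 0.017, 0], [-0.034, -0.0025, 0.0185, 0], [-0.0365, -0.003, 0.0195, 0], [-0.0395, -0.003, 0.0205, 0]],
  ],
)

```text
time_s: 12.5
position: [0.5845, -0.2358, 0.244]
ee_rot: [3.13, 0.003, 1.653]
contact_force: [9.4, 1.9, 10.3]
gripper_width: 0.0156
```

```bash
python3 - <<'E'
from plant import *
o=get_obs(); print(o['position'],o['contact_force'],o['gripper_width'])
import numpy as np
p=o['position']; hx=.6508-.1049*np.cos(.0785); hz=.1329+.005
dx=(p[0]-hx)/np.cos(.0785); dz=p[2]-hz; print(np.hypot(dx,dz),np.arctan2(dz,dx)+.0476)
from h import *
im=snapshot('scene'); crop('s',im,110,150,250,255,'s5')
E
python3 arc.py 1.3 1.33 1.36 1.4 1.44 1.48 1.52 1.56 1.6 1.65 1.7 1.76 1.82 
```

```text
[ 0.58452842 -0.23578737  0.24403352] [ 9.44667929  1.92146896 10.29984594] 0.015646293105438615
0.1128747265092688 1.271043278167901
[-0.0030, -0.0002, 0.0009, 0], [-0.0060, -0.0005, 0.0018, 0], [-0.0101, -0.0008, 0.0028, 0], [-0.0142, -0.0011, 0.0036, 0], [-0.0183, -0.0014, 0.0043, 0], [-0.0225, -0.0018, 0.0048, 0], [-0.0267, -0.0021, 0.0051, 0], [-0.0309, -0.0024, 0.0053, 0], [-0.0361, -0.0028, 0.0052, 0], [-0.0413, -0.0033, 0.0049, 0], [-0.0476, -0.0037, 0.0042, 0], [-0.0538, -0.0042, 0.0032, 0],
```

View pics/s5.png

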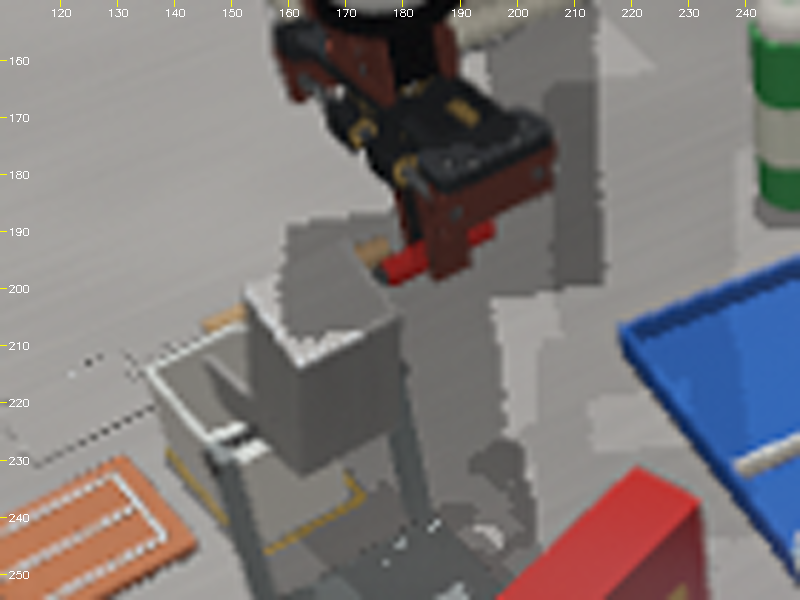

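Request:
jog_arm(
  plan=[
    [[-0.004, 0, -0.0005, 0], [-0.008, -0.0005, -0.001, 0], [-0.012, -0.001, -0.001, 0], [-0.016, -0.001, -0.0015, 0], [-0.021, -0.0015, -0.002, 0], [-0.026, -0.002, -0.0025, 0], [-0.031, -0.0025, -0.003, 0], [-0.037, -0.003, -0.003, 0], [-0.043, -0.0035, -0.0035, 0], [-0.049, -0.004, -0.004, 0], [-0.055, -0.0045, -0.005, 0], [-0.06, -0.0045, -0.006, 0]],
  ],
)

```text
time_s: 13.75
position: [0.5262, -0.2421, 0.244]
ee_rot: [3.123, 0.008, 1.653]
contact_force: [-2.9, -2.3, 24.8]
gripper_width: 0.0154
```

```bash
python3 - <<'E'
from h import *
o=get_obs(); print(o['position'],o['contact_force'],o['gripper_width'])
p=o['position']; hx=.6508-.1049*np.cos(.0785); hz=.1329+.005
dx=(p[0]-hx)/np.cos(.0785); dz=p[2]-hz; print(np.hypot(dx,dz),np.arctan2(dz,dx)+.0476)
im=snapshot('scene'); crop('s',im,110,150,250,255,'s6')
E
```

```text
[ 0.52620984 -0.24208546  0.24401942] [-2.88010053 -2.32955966 24.84818062] 0.015444502836147962
0.10800156653566792 1.80536082411029
```

View pics/s6.png

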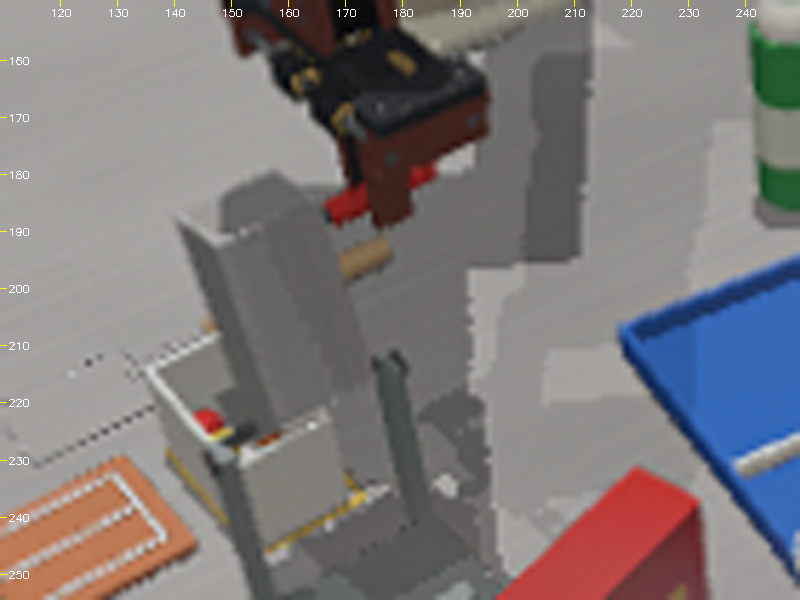

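Request:
jog_arm(
  plan=[
    [[-0.003, 0, 0, 0], [-0.005, 0, 0, 0], [-0.005, 0, 0, 0], [-0.005, 0, 0, 0], [-0.005, 0, 0, 0], [-0.005, 0, 0, 0], [-0.005, 0, 0, 0], [-0.005, 0, 0, 0]],
  ],
)

```text
time_s: 14.6
position: [0.52, -0.2422, 0.2435]
ee_rot: [3.125, 0.008, 1.654]
contact_force: [1.3, -4.2, -4.4]
gripper_width: 0.0154
```

```bash
python3 - <<'E'
from h import *
o=get_obs(); print(o['position'],o['contact_force'],o['gripper_width'])
im=snapshot('scene'); crop('s',im,110,180,190,240,'s7')
im=snapshot('top'); crop('s',im,285,130,425,265,'t7')
E
```

```text
[ 0.51995569 -0.24222067  0.24349791] [ 1.25235805 -4.16004839 -4.44651934] 0.015420488536730679
```

View pics/s7.png

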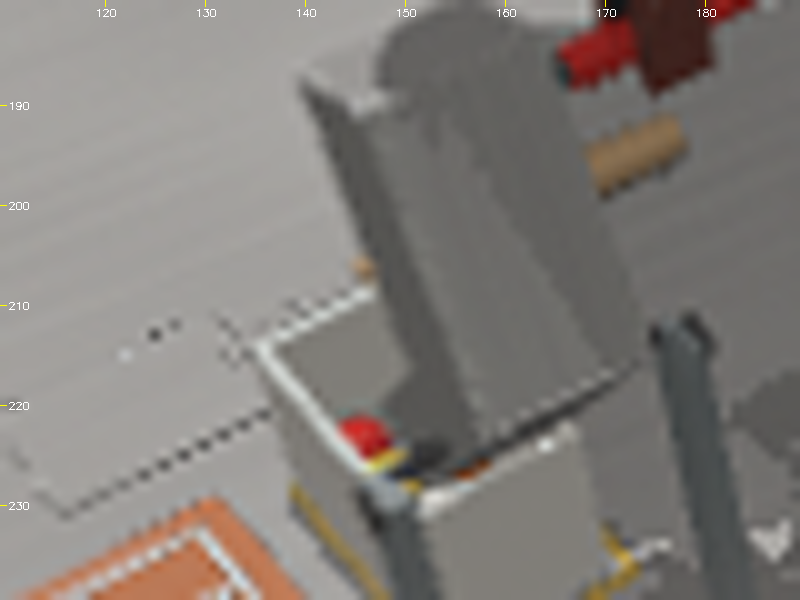

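View pics/t7.png

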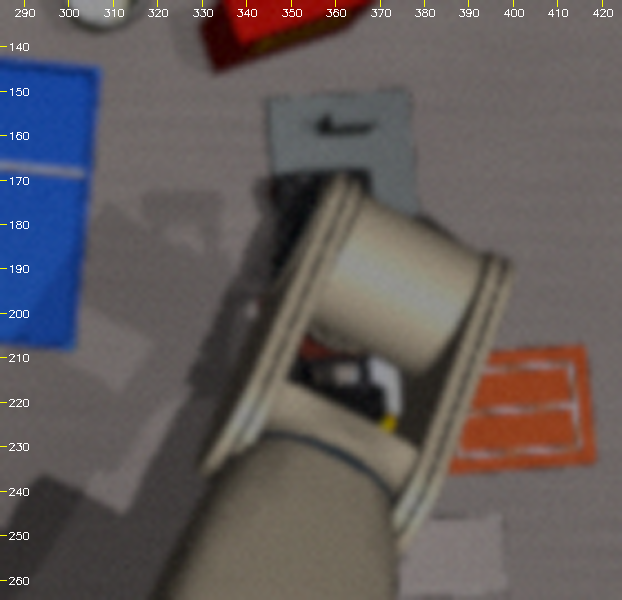

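```bash
python3 arc.py 1.87 1.84 1.78 1.70 1.62 1.54 1.46 1.38 1.3 1.22 1.14 1.06 .98; echo; python3 arc.py .98 .9 .82 .74 .66 .58 .5 .42 .34 .26 .18 .1 .04
```

```text
[0.0031, 0.0002, 0.0007, 0], [0.0092, 0.0007, 0.0019, 0], [0.0175, 0.0014, 0.0030, 0], [0.0259, 0.0020, 0.0033, 0], [0.0343, 0.0027, 0.0030, 0], [0.0426, 0.0034, 0.0020, 0], [0.0508, 0.0040, 0.0003, 0], [0.0589, 0.0046, -0.0020, 0], [0.0667, 0.0053, -0.0049, 0], [0.0743, 0.0058, -0.0085, 0], [0.0816, 0.0064, -0.0127, 0], [0.0885, 0.0070, -0.0174, 0], 
[0.0065, 0.0005, -0.0053, 0], [0.0126, 0.0010, -0.0111, 0], [0.0182, 0.0014, -0.0173, 0], [0.0233, 0.0018, -0.0240, 0], [0.0278, 0.0022, -0.0311, 0], [0.0318, 0.0025, -0.0385, 0], [0.0352, 0.0028, -0.0462, 0], [0.0379, 0.0030, -0.0541, 0], [0.0400, 0.0031, -0.0622, 0], [0.0414, 0.0033, -0.0705, 0], [0.0422, 0.0033, -0.0789, 0], [0.0423, 0.0033, -0.0852, 0],
```

Request:
jog_arm(
  plan=[
    [[0.003, 0, 0.0005, 0], [0.009, 0.0005, 0.002, 0], [0.0175, 0.0015, 0.003, 0], [0.026, 0.002, 0.0035, 0], [0.0345, 0.0025, 0.003, 0], [0.0425, 0.0035, 0.002, 0], [0.051, 0.004, 0.0005, 0], [0.059, 0.0045, -0.002, 0], [0.0665, 0.0055, -0.005, 0], [0.0745, 0.006, -0.0085, 0], [0.0815, 0.0065, -0.0125, 0], [0.0885, 0.007, -0.0175, 0]],
  ],
)

```text
time_s: 15.9
position: [0.6091, -0.235, 0.2255]
ee_rot: [3.125, 0.008, 1.653]
contact_force: [-2.0, -0.7, 0.1]
gripper_width: 0.0155
```

```bash
python3 - <<'E'
from h import *
o=get_obs(); print(o['position'],o['contact_force'],o['gripper_width'])
p=o['position']; hx=.6508-.1049*np.cos(.0785); hz=.1329+.005
dx=(p[0]-hx)/np.cos(.0785); dz=p[2]-hz; print(np.hypot(dx,dz),np.arctan2(dz,dx)+.0476)
E
```

```text
[ 0.60910795 -0.23503273  0.22551647] [-1.96921164 -0.65845324  0.05821118] 0.015508814562028921
0.10796122871999929 0.9944086299654665
```

Request:
jog_arm(
  plan=[
    [[0.0065, 0.0005, -0.0055, 0], [0.0125, 0.001, -0.011, 0], [0.018, 0.0015, -0.0175, 0], [0.0235, 0.002, -0.024, 0], [0.028, 0.002, -0.031, 0], [0.032, 0.0025, -0.0385, 0], [0.035, 0.003, -0.046, 0], [0.038, 0.003, -0.054, 0], [0.04, 0.003, -0.062, 0], [0.0415, 0.0035, -0.0705, 0], [0.042, 0.0035, -0.079, 0], [0.0425, 0.0035, -0.086, 0]],
  ],
)

```text
time_s: 17.1
position: [0.6507, -0.2317, 0.1394]
ee_rot: [3.127, 0.008, 1.654]
contact_force: [-16.6, -0.1, 30.7]
gripper_width: 0.0155
```

Request:
jog_arm(
  plan=[
    [[0, 0, -0.003, 0], [0, 0, -0.005, 0], [0, 0, -0.005, 0], [0, 0, -0.005, 0]],
  ],
)

```text
time_s: 17.5
position: [0.6508, -0.2322, 0.1373]
ee_rot: [3.126, 0.009, 1.654]
contact_force: [-12.6, -0.7, 21.8]
gripper_width: 0.0155
```

```bash
python3 - <<'E'
from h import *
o=get_obs(); print(o['position'],o['contact_force'],o['gripper_width'])
im=snapshot('scene'); crop('s',im,110,170,270,290,'s8')
E
```

```text
[ 0.65075076 -0.23222839  0.13730745] [-12.59876006  -0.69928813  21.78280222] 0.015504627998295807
```

View pics/s8.png

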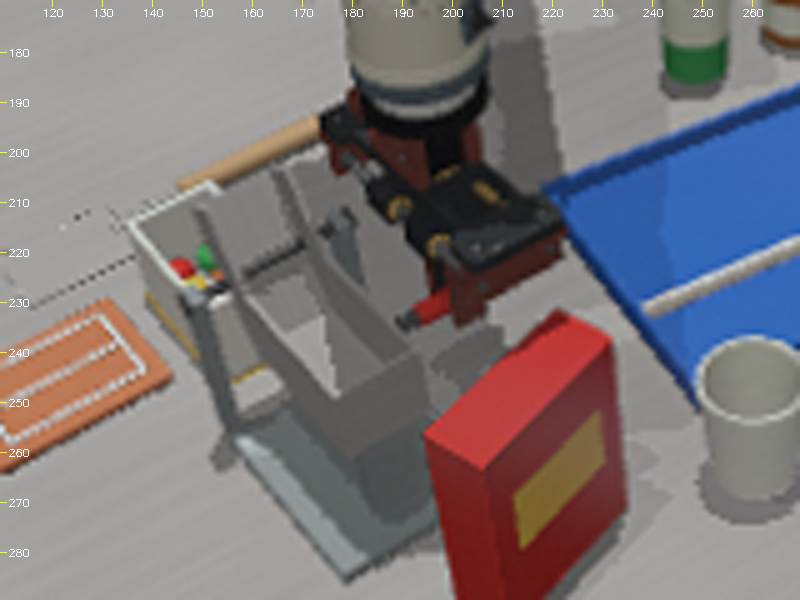

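The pan is empty and upright, and all four candies show in the tub around (150,222). Releasing the handle.

Request:
jog_arm(
  plan=[
    [[0, 0, 0, 0], [0, 0, 0, 0], [0, 0, 0, 0], [0, 0, 0, 0], [0, 0, 0, 0], [0, 0, 0, 0]],
  ],
  gripper=130,
)

```text
time_s: 18.15
position: [0.6507, -0.2321, 0.1369]
ee_rot: [3.126, 0.009, 1.654]
contact_force: [-0.6, 0.3, 0.1]
gripper_width: 0.043
```

Request:
jog_arm(
  plan=[
    [[0, 0, 0.01, 0], [0, 0, 0.03, 0], [0, 0, 0.055, 0], [0, 0, 0.085, 0], [0, 0, 0.11, 0], [0, 0, 0.13, 0], [0, 0, 0.13, 0]],
  ],
)

```text
time_s: 18.85
position: [0.6525, -0.2327, 0.2712]
ee_rot: [3.12, 0.011, 1.654]
contact_force: [0.5, -0.1, 0.2]
gripper_width: 0.0432
```

```bash
python3 - <<'E'
from h import *
o=get_obs(); print(o['position'],o['ee_rot'],o['contact_force'],o['gripper_width'])
im=snapshot('scene'); crop('s',im,110,120,350,290,'s9')
E
```

```text
[ 0.65245679 -0.23272361  0.27122656] [3.12005949 0.01139514 1.65350721] [ 0.4880707  -0.09239128  0.24144945] 0.0432225417237679
```

View pics/s9.png

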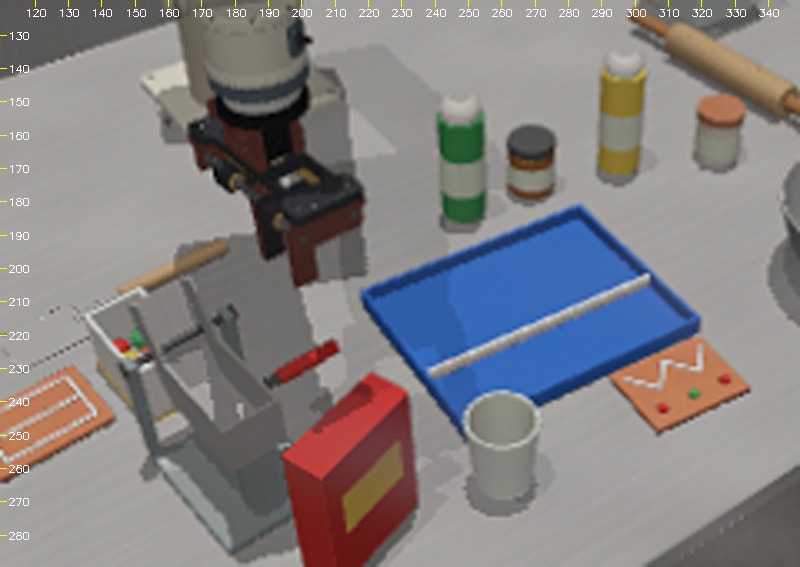

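Request:
jog_arm(
  plan=[
    [[-0.008, 0.012, 0, 0], [-0.025, 0.036, 0, 0], [-0.05, 0.072, 0, 0], [-0.075, 0.107, 0, 0], [-0.1, 0.143, 0, 0], [-0.125, 0.179, 0, 0], [-0.15, 0.214, 0, 0], [-0.175, 0.25, 0, 0], [-0.2, 0.286, 0, 0], [-0.22, 0.314, 0, 0], [-0.23, 0.328, -0.01, 0], [-0.2355, 0.336, -0.02, 0]],
  ],
  gripper=0,
)

```text
time_s: 20.1
position: [0.4136, 0.1047, 0.2477]
ee_rot: [3.125, 0.01, 1.655]
contact_force: [0.4, 0.3, -0.5]
gripper_width: 0.0879
```

Request:
jog_arm(
  plan=[
    [[0, 0, 0, 0], [0, 0, 0, 0]],
  ],
)

```text
time_s: 20.3
position: [0.413, 0.1045, 0.2469]
ee_rot: [3.126, 0.011, 1.656]
contact_force: [0.4, 0.2, -0.2]
gripper_width: 0.0876
```

```bash
python3 - <<'E'
from h import *
o=get_obs(); print(o['position'],o['ee_rot'],o['qpos'],o['gripper_width'])
im=snapshot('scene'); crop('s',im,200,100,340,205,'s10')
E
```

```text
[0.4130042  0.10448772 0.24690076] [3.12649418 0.01055403 1.65597995] [ 0.22827771  0.12055795  2.05630934 -0.01547336  0.95134176  0.15191392] 0.08761474769462173
```

View pics/s10.png

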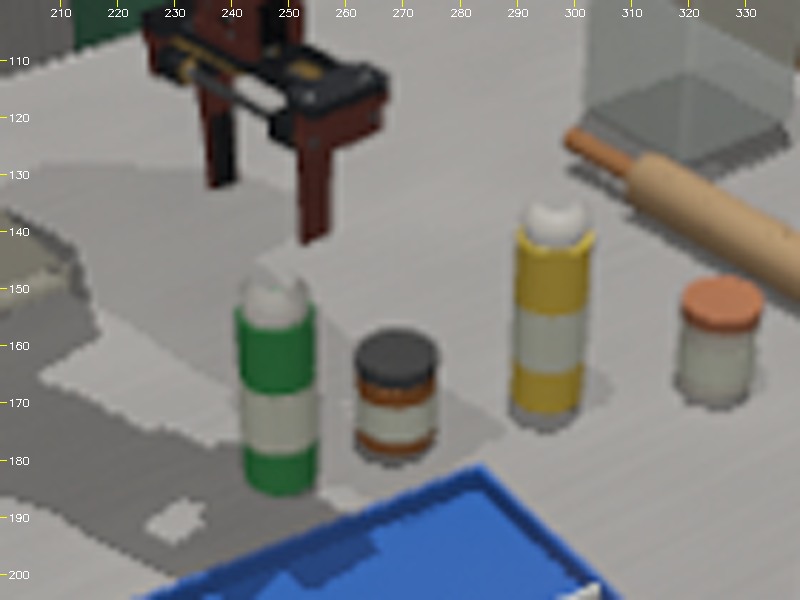

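Request:
jog_arm(
  plan=[
    [[0.004, -0.0015, -0.02, 0], [0.004, -0.0015, -0.045, 0], [0.004, -0.0015, -0.07, 0], [0.004, -0.0015, -0.09, 0], [0.004, -0.0015, -0.108, 0], [0.004, -0.0015, -0.118, 0], [0.004, -0.0015, -0.121, 0], [0.004, -0.0015, -0.121, 0]],
  ],
)

```text
time_s: 21.15
position: [0.4181, 0.1026, 0.1264]
ee_rot: [3.126, 0.01, 1.655]
contact_force: [0.3, -0.4, -0.2]
gripper_width: 0.0877
```

Request:
jog_arm(
  plan=[
    [[0, 0, 0, 0], [0, 0, 0, 0], [0, 0, 0, 0], [0, 0, 0, 0], [0, 0, 0, 0], [0, 0, 0, 0], [0, 0, 0, 0], [0, 0, 0, 0]],
  ],
  gripper=255,
  force=30,
)

```text
time_s: 21.95
position: [0.4181, 0.1026, 0.1265]
ee_rot: [3.125, 0.01, 1.655]
contact_force: [-1.1, -0.1, 6.0]
gripper_width: 0.056
```

Request:
jog_arm(
  plan=[
    [[0, 0, 0.01, 0], [0, 0, 0.03, 0], [0.005, -0.002, 0.055, 0], [0.025, -0.009, 0.07, 0], [0.055, -0.02, 0.075, 0], [0.09, -0.033, 0.075, 0], [0.125, -0.046, 0.075, 0], [0.16, -0.059, 0.075, 0], [0.195, -0.072, 0.075, 0], [0.225, -0.083, 0.075, 0], [0.25, -0.093, 0.075, 0], [0.265, -0.0985, 0.075, 0]],
  ],
)

```text
time_s: 23.15
position: [0.6846, 0.0031, 0.2014]
ee_rot: [3.125, 0.011, 1.654]
contact_force: [0.3, 0.9, -1.7]
gripper_width: 0.0566
```

Request:
jog_arm(
  plan=[
    [[0, 0, 0, 0], [0, 0, 0, 0], [0, 0, 0, 0]],
  ],
)

```text
time_s: 23.45
position: [0.6834, 0.0035, 0.2012]
ee_rot: [3.127, 0.01, 1.654]
contact_force: [-1.2, -0.1, -2.5]
gripper_width: 0.056
```

```bash
python3 - <<'E'
from h import *
o=get_obs(); print(o['position'],o['ee_rot'],o['gripper_width'])
im=snapshot('scene'); crop('s',im,180,120,340,240,'s11')
E
```

```text
[0.68339068 0.00347531 0.20123637] [3.12673106 0.01031995 1.65420027] 0.05601596743860322
```

View pics/s11.png

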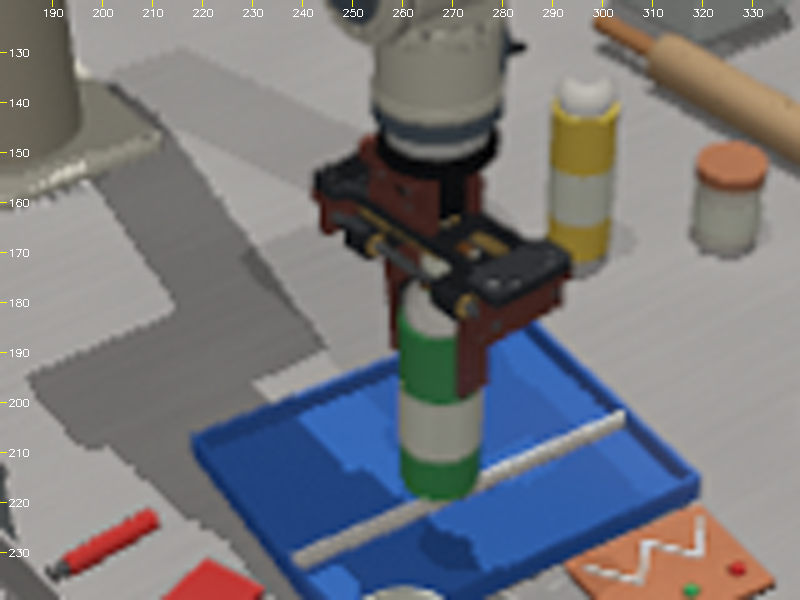

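Request:
jog_arm(
  plan=[
    [[0.004, -0.001, -0.01, 0], [0.008, -0.0025, -0.025, 0], [0.008, -0.0025, -0.04, 0], [0.008, -0.0025, -0.053, 0], [0.008, -0.0025, -0.062, 0], [0.008, -0.0025, -0.067, 0], [0.008, -0.0025, -0.0695, 0], [0.008, -0.0025, -0.0695, 0]],
  ],
)

```text
time_s: 24.3
position: [0.6916, 0.001, 0.1321]
ee_rot: [3.126, 0.01, 1.654]
contact_force: [0.8, 0.4, -2.7]
gripper_width: 0.0562
```

Request:
jog_arm(
  plan=[
    [[0, 0, 0, 0], [0, 0, 0, 0], [0, 0, 0, 0], [0, 0, 0, 0], [0, 0, 0, 0], [0, 0, 0, 0], [0, 0, 0, 0]],
  ],
  gripper=0,
)

```text
time_s: 25.0
position: [0.6917, 0.001, 0.1322]
ee_rot: [3.126, 0.01, 1.654]
contact_force: [0.5, -0.1, -0.3]
gripper_width: 0.0878
```

Request:
jog_arm(
  plan=[
    [[0, 0, 0.01, 0], [0, 0, 0.03, 0], [0, 0, 0.055, 0], [0, 0, 0.085, 0], [0, 0, 0.115, 0], [0, 0, 0.135, 0], [0, 0, 0.135, 0]],
  ],
)

```text
time_s: 25.7
position: [0.6935, 0.001, 0.2716]
ee_rot: [3.119, 0.011, 1.654]
contact_force: [0.0, 0.3, -0.3]
gripper_width: 0.0877
```

```bash
python3 - <<'E'
from h import *
o=get_obs(); print(o['position'],o['ee_rot'],o['gripper_width'])
im=snapshot('scene'); crop('s',im,180,120,340,240,'s12')
E
```

```text
[0.69349869 0.00100917 0.27163007] [3.11907956 0.01106268 1.65423964] 0.08768620593928284
```

View pics/s12.png

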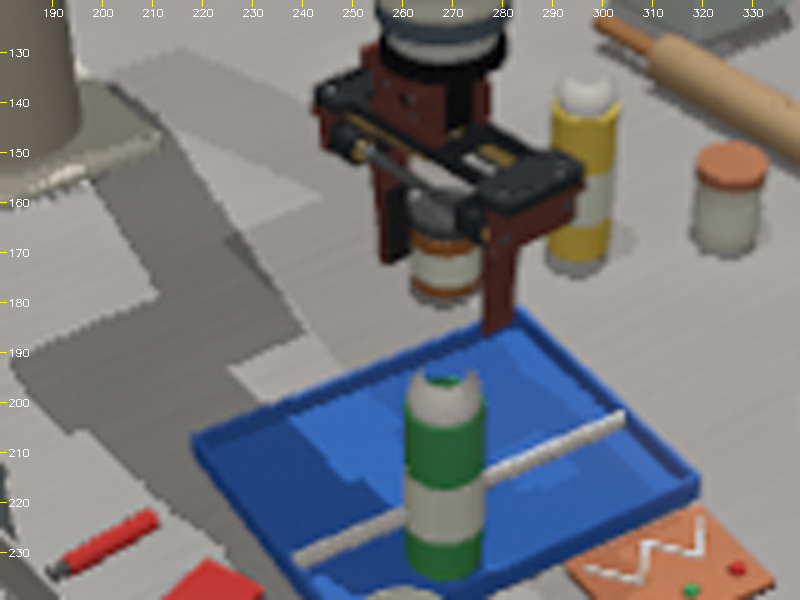

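Request:
jog_arm(
  plan=[
    [[-0.008, 0.011, 0, 0], [-0.025, 0.034, 0, 0], [-0.05, 0.067, 0, 0], [-0.075, 0.1, 0, 0], [-0.1, 0.134, 0, 0], [-0.125, 0.168, 0, 0], [-0.15, 0.201, 0, 0], [-0.175, 0.235, 0, 0], [-0.2, 0.268, 0, 0], [-0.22, 0.295, 0, 0], [-0.232, 0.311, -0.005, 0], [-0.238, 0.3195, -0.02, 0]],
  ],
)

```text
time_s: 26.95
position: [0.4523, 0.3222, 0.2487]
ee_rot: [3.123, 0.01, 1.657]
contact_force: [-0.1, -1.0, 1.3]
gripper_width: 0.0878
```

Request:
jog_arm(
  plan=[
    [[0, 0, -0.01, 0], [0, 0, -0.03, 0], [0, 0, -0.03, 0], [0, 0, -0.03, 0]],
  ],
)

```text
time_s: 27.35
position: [0.4518, 0.3216, 0.2179]
ee_rot: [3.125, 0.012, 1.656]
contact_force: [0.0, -0.3, 0.2]
gripper_width: 0.0878
```

```bash
python3 - <<'E'
from h import *
o=get_obs(); print(o['position'],o['ee_rot'],o['gripper_width'])
im=snapshot('scene'); crop('s',im,220,80,360,185,'s13')
E
```

```text
[0.45181985 0.32158824 0.21789662] [3.12467808 0.0116611  1.65618772] 0.08784530743302815
```

View pics/s13.png

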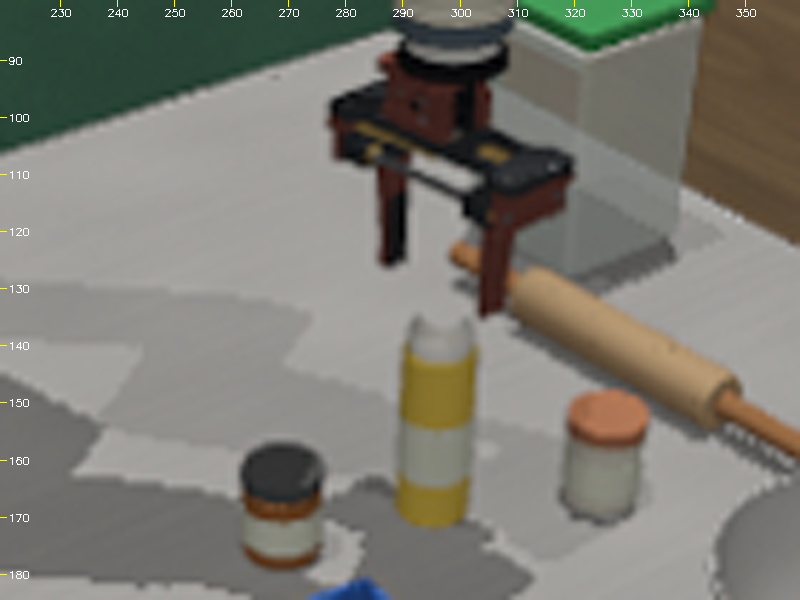

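Request:
jog_arm(
  plan=[
    [[0.0035, -0.001, -0.015, 0], [0.0035, -0.001, -0.035, 0], [0.0035, -0.001, -0.055, 0], [0.0035, -0.001, -0.073, 0], [0.0035, -0.001, -0.086, 0], [0.0035, -0.001, -0.092, 0], [0.0035, -0.001, -0.092, 0]],
  ],
)

```text
time_s: 28.1
position: [0.4557, 0.3206, 0.1259]
ee_rot: [3.124, 0.011, 1.656]
contact_force: [0.1, -0.5, 0.4]
gripper_width: 0.0876
```

Request:
jog_arm(
  plan=[
    [[0, 0, 0, 0], [0, 0, 0, 0], [0, 0, 0, 0], [0, 0, 0, 0], [0, 0, 0, 0], [0, 0, 0, 0], [0, 0, 0, 0], [0, 0, 0, 0]],
  ],
  gripper=255,
  force=30,
)

```text
time_s: 28.9
position: [0.4558, 0.3207, 0.1262]
ee_rot: [3.124, 0.011, 1.656]
contact_force: [-1.9, -0.1, 4.7]
gripper_width: 0.0562
```

Request:
jog_arm(
  plan=[
    [[0, 0, 0.01, 0], [0, 0, 0.03, 0], [0.004, -0.003, 0.055, 0], [0.02, -0.018, 0.07, 0], [0.045, -0.041, 0.075, 0], [0.073, -0.066, 0.075, 0], [0.103, -0.093, 0.075, 0], [0.133, -0.12, 0.075, 0], [0.163, -0.147, 0.075, 0], [0.193, -0.174, 0.075, 0], [0.217, -0.196, 0.075, 0], [0.232, -0.21, 0.075, 0]],
  ],
)

```text
time_s: 30.1
position: [0.6892, 0.1086, 0.2011]
ee_rot: [3.124, 0.012, 1.654]
contact_force: [-0.4, -1.0, -2.4]
gripper_width: 0.0563
```

Request:
jog_arm(
  plan=[
    [[0.004, -0.004, 0, 0], [0.008, -0.007, 0, 0], [0.008, -0.007, 0, 0], [0.008, -0.007, 0, 0]],
  ],
)

```text
time_s: 30.5
position: [0.6964, 0.1024, 0.2011]
ee_rot: [3.125, 0.011, 1.655]
contact_force: [-0.4, 0.4, -1.9]
gripper_width: 0.0564
```

```bash
python3 - <<'E'
from h import *
o=get_obs(); print(o['position'],o['ee_rot'],o['gripper_width'])
im=snapshot('scene'); crop('s',im,180,120,340,240,'s14')
E
```

```text
[0.69639033 0.10239892 0.20107642] [3.12478922 0.01131224 1.65510011] 0.05640918548381259
```

View pics/s14.png

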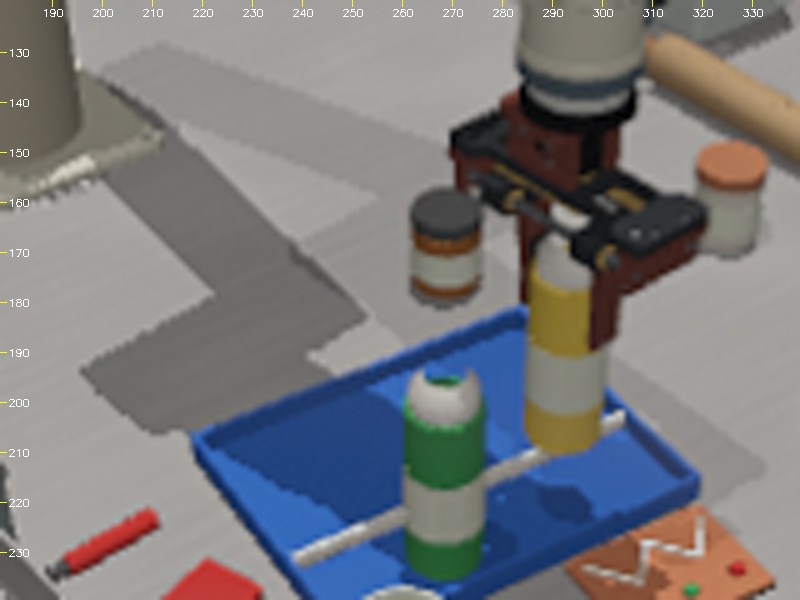

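Request:
jog_arm(
  plan=[
    [[0.002, -0.001, -0.01, 0], [0.002, -0.001, -0.025, 0], [0.002, -0.001, -0.04, 0], [0.002, -0.001, -0.053, 0], [0.002, -0.001, -0.062, 0], [0.002, -0.001, -0.067, 0], [0.002, -0.001, -0.0695, 0], [0.002, -0.001, -0.0695, 0]],
  ],
)

```text
time_s: 31.35
position: [0.6987, 0.1015, 0.1319]
ee_rot: [3.124, 0.011, 1.655]
contact_force: [0.0, 0.7, -3.1]
gripper_width: 0.0563
```

Request:
jog_arm(
  plan=[
    [[0, 0, 0, 0], [0, 0, 0, 0], [0, 0, 0, 0], [0, 0, 0, 0], [0, 0, 0, 0], [0, 0, 0, 0], [0, 0, 0, 0]],
  ],
  gripper=0,
)

```text
time_s: 32.05
position: [0.6987, 0.1015, 0.1319]
ee_rot: [3.124, 0.011, 1.655]
contact_force: [-0.5, -0.1, -0.2]
gripper_width: 0.0877
```

Request:
jog_arm(
  plan=[
    [[0, 0, 0.01, 0], [0, 0, 0.03, 0], [0, 0, 0.055, 0], [0, 0, 0.085, 0], [0, 0, 0.115, 0], [-0.01, 0, 0.135, 0], [-0.04, 0, 0.135, 0], [-0.08, 0, 0.135, 0], [-0.12, 0, 0.135, 0], [-0.16, 0, 0.135, 0], [-0.2, 0, 0.135, 0], [-0.22, 0, 0.135, 0]],
  ],
)

```text
time_s: 33.25
position: [0.4756, 0.1013, 0.2674]
ee_rot: [3.125, 0.011, 1.656]
contact_force: [1.0, -0.4, 0.6]
gripper_width: 0.0876
```

```bash
python3 - <<'E'
from h import *
o=get_obs(); print(o['position'],o['ee_rot'],o['gripper_width'])
im=snapshot('scene'); crop('s',im,110,120,350,290,'s15')
im=snapshot('top'); cv2.imwrite('pics/top15.png',im); crop('s',im,130,110,430,270,'t15')
E
```

```text
[0.47557146 0.10130865 0.26741768] [3.12493744 0.01138014 1.65557741] 0.08760520689768334
```

View pics/s15.png

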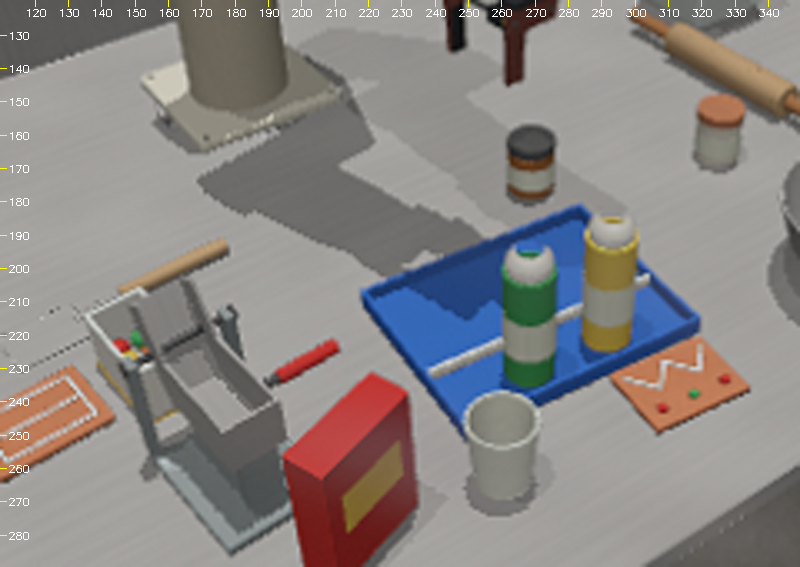

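View pics/t15.png

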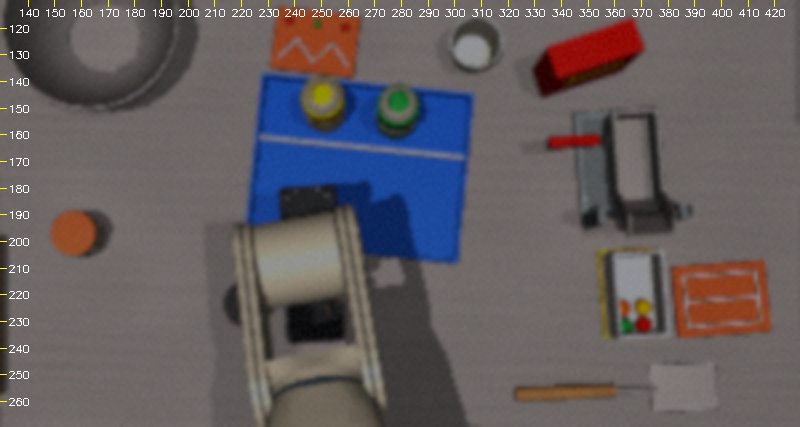

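Request:
jog_arm(
  plan=[
    [[-0.003, 0.006, 0, 5], [-0.008, 0.018, 0, 13], [-0.015, 0.032, 0, 21], [-0.022, 0.046, 0, 29], [-0.029, 0.06, 0, 37], [-0.036, 0.074, -0.01, 45], [-0.041, 0.085, -0.025, 53], [-0.045, 0.092, -0.045, 61], [-0.047, 0.097, -0.065, 69], [-0.047, 0.097, -0.085, 76], [-0.047, 0.097, -0.1, 81], [-0.047, 0.097, -0.1, 81]],
  ],
)

```text
time_s: 34.55
position: [0.4295, 0.1984, 0.1664]
ee_rot: [3.126, 0.009, 3.07]
contact_force: [0.1, -1.5, 0.5]
gripper_width: 0.0881
```

Request:
jog_arm(
  plan=[
    [[0, 0, 0, 0], [0, 0, 0, 0]],
  ],
)

```text
time_s: 34.75
position: [0.4306, 0.1987, 0.1672]
ee_rot: [3.125, 0.011, 3.068]
contact_force: [0.1, 0.6, 0.5]
gripper_width: 0.0877
```

```bash
python3 - <<'E'
from h import *
o=get_obs(); print(o['position'],o['ee_rot'],o['gripper_width'])
im=snapshot('scene'); crop('s',im,200,80,360,200,'s16')
def circ(c,r,z): return [[c[0]+r*np.cos(t),c[1]+r*np.sin(t),z] for t in np.linspace(0,6.28,30)]
for n in [(.4285,.1984,.075)]: print(pj('scene',[n]))
E
```

```text
[0.43064147 0.19871507 0.16719721] [3.12475519 0.01076514 3.06830242] 0.08765380805369741
[[269.43548213 160.94385339]]
```

View pics/s16.png

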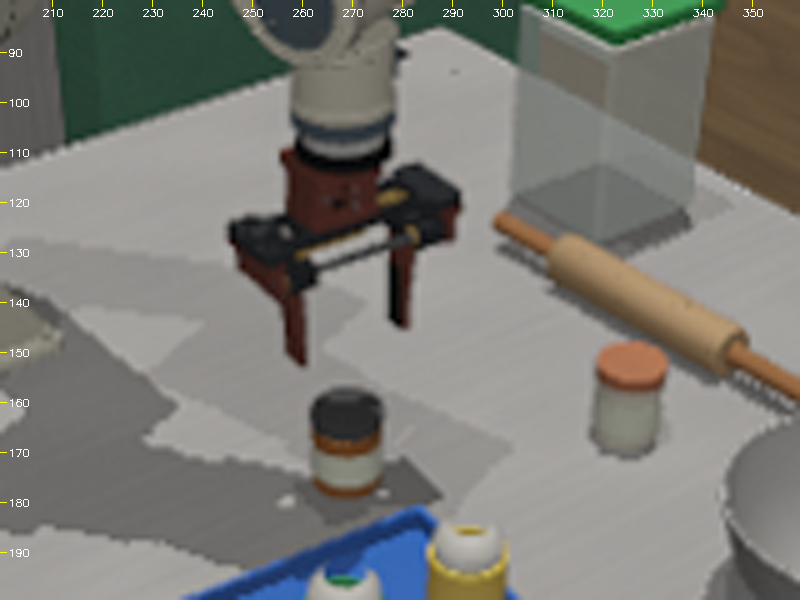

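Request:
jog_arm(
  plan=[
    [[-0.002, 0, -0.02, 0], [-0.002, 0, -0.045, 0], [-0.002, 0, -0.068, 0], [-0.002, 0, -0.086, 0], [-0.002, 0, -0.099, 0], [-0.002, 0, -0.106, 0], [-0.002, 0, -0.106, 0]],
  ],
)

```text
time_s: 35.5
position: [0.4285, 0.1987, 0.061]
ee_rot: [3.125, 0.01, 3.068]
contact_force: [-0.1, -0.0, 0.8]
gripper_width: 0.0879
```

Request:
jog_arm(
  plan=[
    [[0, 0, 0, 0], [0, 0, 0, 0], [0, 0, 0, 0], [0, 0, 0, 0], [0, 0, 0, 0], [0, 0, 0, 0], [0, 0, 0, 0]],
  ],
  gripper=255,
  force=30,
)

```text
time_s: 36.2
position: [0.4291, 0.199, 0.0616]
ee_rot: [3.124, 0.012, 3.068]
contact_force: [0.8, 1.7, 6.5]
gripper_width: 0.0614
```

Request:
jog_arm(
  plan=[
    [[0, 0, 0.01, 0], [0, 0, 0.03, 0], [0.004, -0.004, 0.05, 0], [0.018, -0.018, 0.065, 0], [0.04, -0.04, 0.065, 0], [0.065, -0.065, 0.065, 0], [0.09, -0.09, 0.065, 0], [0.113, -0.113, 0.065, 0], [0.13, -0.13, 0.065, 0], [0.14, -0.14, 0.065, 0], [0.1443, -0.1444, 0.06, 0], [0.1443, -0.1444, 0.055, 0]],
  ],
)

```text
time_s: 37.4
position: [0.5732, 0.0545, 0.1162]
ee_rot: [3.124, 0.011, 3.068]
contact_force: [-0.3, -0.0, -2.5]
gripper_width: 0.0616
```

Request:
jog_arm(
  plan=[
    [[0, 0, 0, 0], [0, 0, 0, 0]],
  ],
)

```text
time_s: 37.6
position: [0.572, 0.0552, 0.1157]
ee_rot: [3.124, 0.01, 3.069]
contact_force: [0.2, -0.7, -2.2]
gripper_width: 0.0615
```

```bash
python3 - <<'E'
from h import *
o=get_obs(); print(o['position'],o['ee_rot'],o['gripper_width'])
im=snapshot('scene'); crop('s',im,180,120,340,240,'s17')
E
```

```text
[0.57195632 0.05524734 0.11566788] [3.12435088 0.00950813 3.06886021] 0.0615033557148881
```

View pics/s17.png

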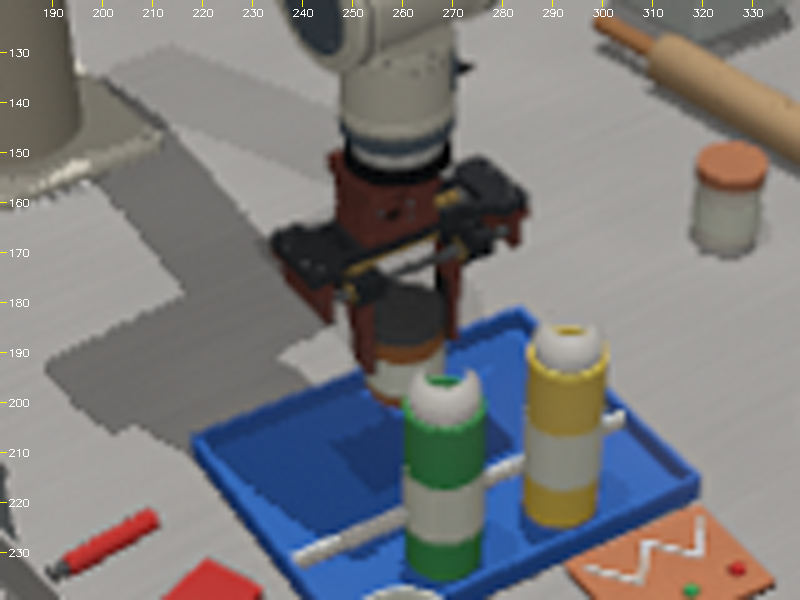

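Request:
jog_arm(
  plan=[
    [[0.001, 0, -0.01, 0], [0.001, 0, -0.022, 0], [0.001, 0, -0.034, 0], [0.001, 0, -0.042, 0], [0.001, 0, -0.047, 0], [0.001, 0, -0.0495, 0], [0.001, 0, -0.0495, 0]],
  ],
)

```text
time_s: 38.35
position: [0.5733, 0.0552, 0.0667]
ee_rot: [3.124, 0.01, 3.069]
contact_force: [-1.6, -1.2, 1.8]
gripper_width: 0.0619
```

Request:
jog_arm(
  plan=[
    [[0, 0, 0, 0], [0, 0, 0, 0], [0, 0, 0, 0], [0, 0, 0, 0], [0, 0, 0, 0]],
  ],
  gripper=20,
)

```text
time_s: 38.85
position: [0.5734, 0.0551, 0.0668]
ee_rot: [3.124, 0.01, 3.069]
contact_force: [-0.3, 0.6, -0.3]
gripper_width: 0.081
```

Request:
jog_arm(
  plan=[
    [[0, 0, 0.01, 0], [0, 0, 0.03, 0], [-0.001, 0.01, 0.055, 0], [-0.005, 0.04, 0.085, 0], [-0.01, 0.075, 0.1, 0], [-0.015, 0.11, 0.1, 0], [-0.02, 0.145, 0.1, 0], [-0.026, 0.185, 0.1, 0], [-0.031, 0.22, 0.1, 0], [-0.036, 0.255, 0.1, 0], [-0.041, 0.29, 0.1, 0], [-0.044, 0.31, 0.1, 0]],
  ],
)

```text
time_s: 40.05
position: [0.529, 0.3676, 0.1676]
ee_rot: [3.123, 0.011, 3.07]
contact_force: [1.3, -0.9, 0.9]
gripper_width: 0.0809
```

```bash
python3 - <<'E'
from h import *
o=get_obs(); print(o['position'],o['ee_rot'],o['gripper_width'])
im=snapshot('scene'); crop('s',im,180,80,360,240,'s18')
im=snapshot('top'); crop('s',im,120,110,330,260,'t18')
E
```

```text
[0.5289638  0.36760993 0.16759951] [3.1234411  0.01087335 3.07043427] 0.08087574370253459
```

View pics/s18.png

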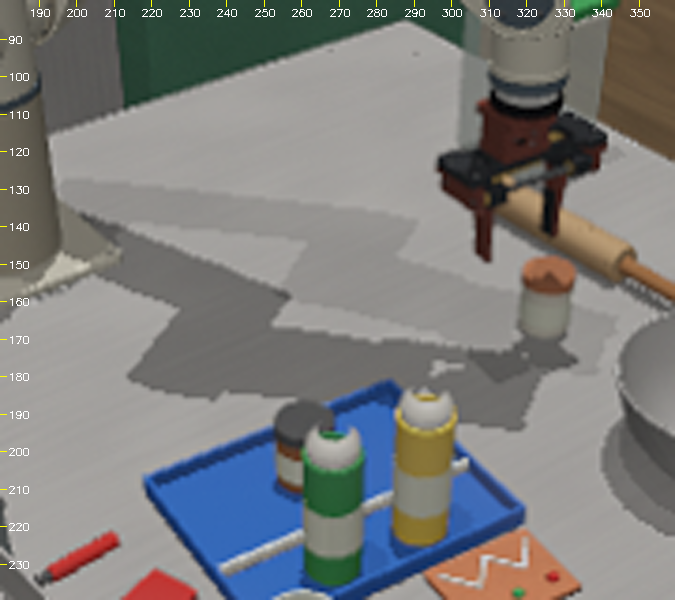

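View pics/t18.png

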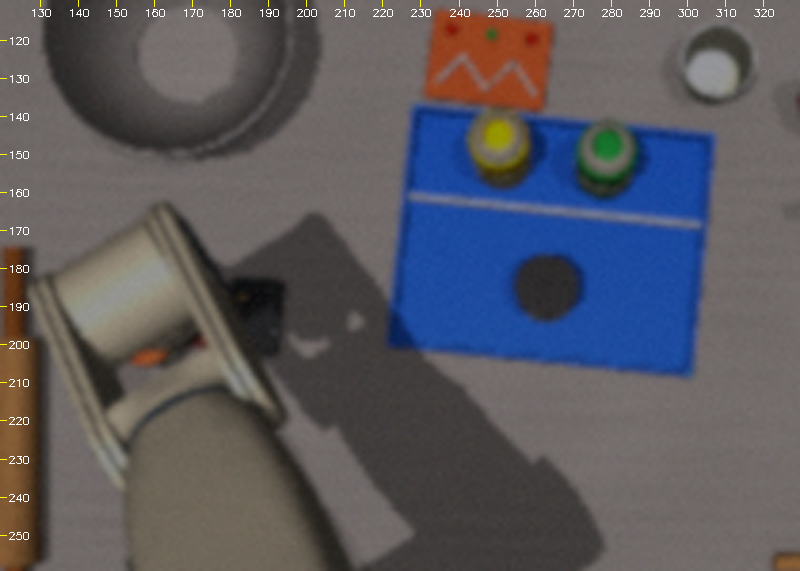

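```bash
python3 - <<'E'
from h import *
print(pj('scene',[(.5162,.4367,.075),(.5162,.4367,0.06)]))
print(w('scene',325.5,153.3,.075))
im=snapshot('scene'); crop('s',im,300,120,360,165,'s19')
E
```

```text
[[326.49712044 151.33732439]
 [326.1593196  154.245228  ]]
[0.52460161 0.42300536 0.075     ]
```

View pics/s19.png

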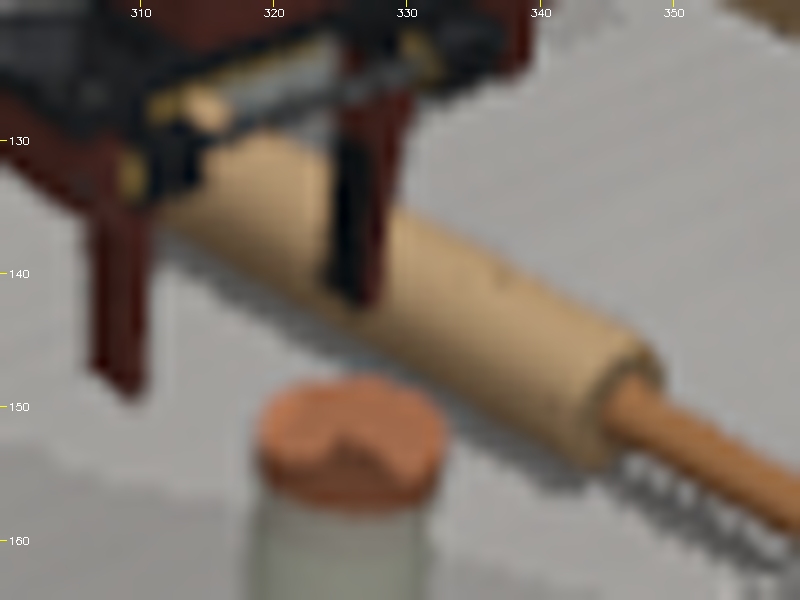

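Request:
jog_arm(
  plan=[
    [[-0.003, 0.015, 0, 0], [-0.007, 0.038, 0, 0], [-0.01, 0.056, 0, 0], [-0.012, 0.066, -0.005, 0], [-0.012, 0.068, -0.02, 0], [-0.012, 0.068, -0.04, 0], [-0.012, 0.068, -0.04, 0]],
  ],
  gripper=0,
)

```text
time_s: 40.9
position: [0.5153, 0.4317, 0.123]
ee_rot: [3.129, 0.006, 3.071]
contact_force: [-1.4, -0.7, -1.2]
gripper_width: 0.0881
```

```bash
python3 - <<'E'
from h import *
o=get_obs(); print(o['position'],o['ee_rot'],o['gripper_width'])
im=snapshot('scene'); crop('s',im,280,90,360,170,'s20')
E
```

```text
[0.51526268 0.43165738 0.12302644] [3.1292378  0.00555024 3.07063701] 0.08812661692437976
```

View pics/s20.png

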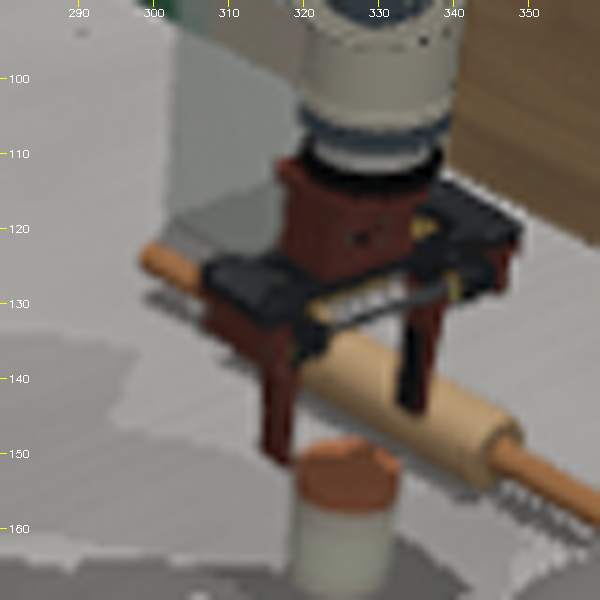

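Request:
jog_arm(
  plan=[
    [[0.0015, 0.004, 0, 0], [0.0015, 0.004, -0.015, 0], [0.0015, 0.004, -0.03, 0], [0.0015, 0.004, -0.045, 0], [0.0015, 0.004, -0.056, 0], [0.0015, 0.004, -0.062, 0], [0.0015, 0.004, -0.062, 0]],
  ],
)

```text
time_s: 41.65
position: [0.5169, 0.4357, 0.0611]
ee_rot: [3.129, 0.005, 3.071]
contact_force: [0.4, 0.4, 0.1]
gripper_width: 0.0878
```

Request:
jog_arm(
  plan=[
    [[0, 0, 0, 0], [0, 0, 0, 0], [0, 0, 0, 0], [0, 0, 0, 0], [0, 0, 0, 0], [0, 0, 0, 0], [0, 0, 0, 0]],
  ],
  gripper=255,
  force=30,
)

```text
time_s: 42.35
position: [0.5174, 0.4363, 0.0619]
ee_rot: [3.128, 0.007, 3.071]
contact_force: [0.7, 2.6, 5.3]
gripper_width: 0.0616
```

Request:
jog_arm(
  plan=[
    [[0, 0, 0.01, 0], [0, 0, 0.03, 0], [0.003, -0.01, 0.05, 0], [0.008, -0.035, 0.065, 0], [0.015, -0.07, 0.065, 0], [0.023, -0.107, 0.065, 0], [0.032, -0.145, 0.065, 0], [0.04, -0.183, 0.065, 0], [0.048, -0.22, 0.065, 0], [0.055, -0.252, 0.065, 0], [0.06, -0.275, 0.065, 0], [0.0625, -0.288, 0.065, 0]],
  ],
)

```text
time_s: 43.55
position: [0.5796, 0.1461, 0.1268]
ee_rot: [3.129, 0.005, 3.069]
contact_force: [0.2, 0.4, -1.6]
gripper_width: 0.0611
```

Request:
jog_arm(
  plan=[
    [[0, 0, 0, 0], [0, 0, -0.005, 0], [0, 0, -0.01, 0], [0, 0, -0.01, 0]],
  ],
)

```text
time_s: 43.95
position: [0.5786, 0.147, 0.1157]
ee_rot: [3.129, 0.003, 3.07]
contact_force: [0.6, 0.8, -2.0]
gripper_width: 0.0615
```

```bash
python3 - <<'E'
from h import *
o=get_obs(); print(o['position'],o['ee_rot'],o['gripper_width'])
im=snapshot('scene'); crop('s',im,180,120,340,240,'s21')
E
```

```text
[0.57863474 0.1470308  0.1156994 ] [3.12921718 0.00336855 3.07018897] 0.06147031402840863
```

View pics/s21.png

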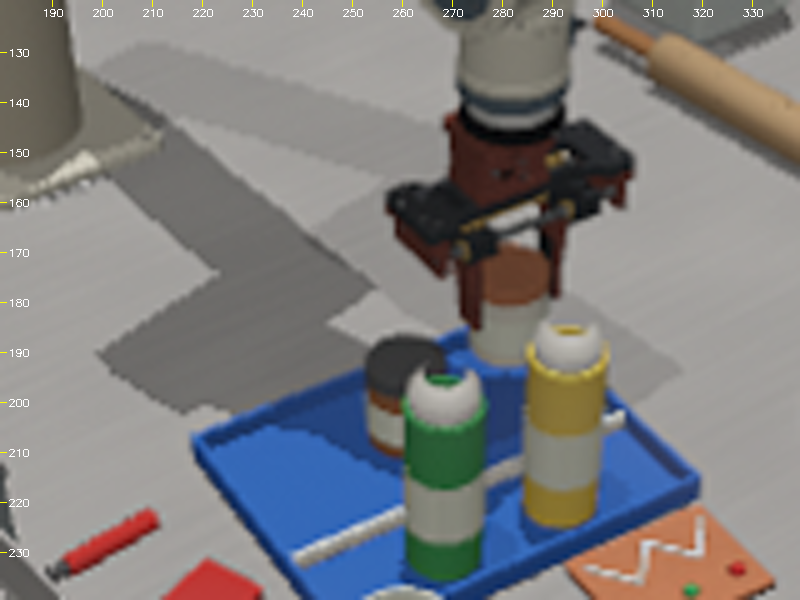

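Request:
jog_arm(
  plan=[
    [[0.001, 0, -0.01, 0], [0.001, 0, -0.022, 0], [0.001, 0, -0.034, 0], [0.001, 0, -0.042, 0], [0.001, 0, -0.047, 0], [0.001, 0, -0.0492, 0], [0.001, 0, -0.0492, 0]],
  ],
)

```text
time_s: 44.7
position: [0.5801, 0.147, 0.067]
ee_rot: [3.129, 0.004, 3.07]
contact_force: [-0.7, 0.5, -1.7]
gripper_width: 0.0611
```

Request:
jog_arm(
  plan=[
    [[0, 0, 0, 0], [0, 0, 0, 0], [0, 0, 0, 0], [0, 0, 0, 0], [0, 0, 0, 0]],
  ],
  gripper=38,
)

```text
time_s: 45.2
position: [0.5802, 0.147, 0.0671]
ee_rot: [3.129, 0.004, 3.07]
contact_force: [-0.1, 0.3, -0.1]
gripper_width: 0.0749
```

Request:
jog_arm(
  plan=[
    [[0, 0, 0.01, 0], [0, 0, 0.03, 0], [0, 0, 0.06, 0], [-0.004, -0.01, 0.1, 0], [-0.015, -0.04, 0.135, 0], [-0.026, -0.08, 0.15, 0], [-0.037, -0.12, 0.15, 0], [-0.048, -0.16, 0.15, 0], [-0.059, -0.2, 0.15, 0], [-0.07, -0.24, 0.15, 0], [-0.081, -0.28, 0.15, 0], [-0.089, -0.31, 0.15, 0]],
  ],
)

```text
time_s: 46.4
position: [0.4904, -0.1651, 0.218]
ee_rot: [3.13, 0.005, 3.069]
contact_force: [0.9, -0.3, -0.4]
gripper_width: 0.075
```

```bash
python3 - <<'E'
from h import *
o=get_obs(); print(o['position'],o['ee_rot'],o['gripper_width'],o['contact_force'])
im=snapshot('top'); crop('s',im,210,120,420,270,'t22')
E
```

```text
[ 0.490362   -0.1650764   0.21798378] [3.12950848 0.00510731 3.06911507] 0.07495188179398551 [ 0.89268738 -0.25354335 -0.44724452]
```

View pics/t22.png

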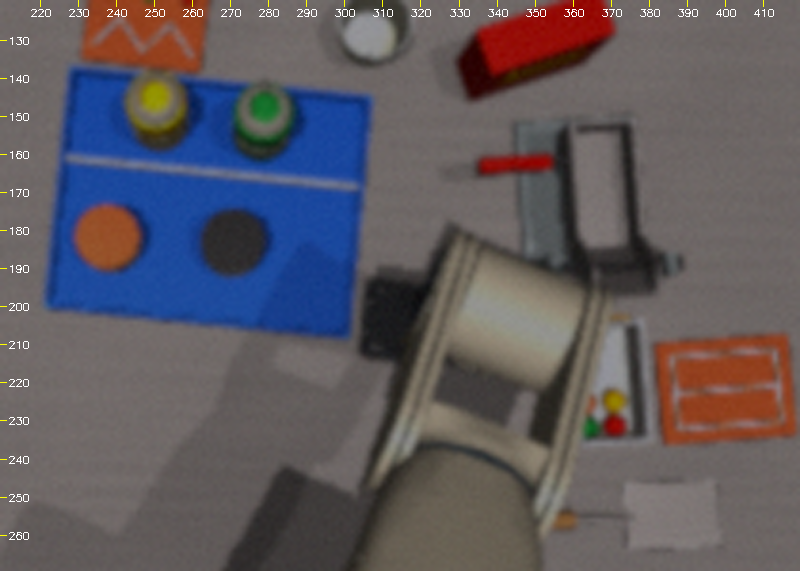

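The amber jar has moved since the last look, from about (263,185) to (271,183), so I'll measure it again.

```bash
python3 - <<'E'
from h import *
im=snapshot('top'); crop('s',im,215,160,315,215,'t23')
a=np.radians(-4.05);o=np.array([.6213,.0512]);X=np.array([np.cos(a),np.sin(a)]);Y=np.array([-np.sin(a),np.cos(a)])
for u,v in((271,183),(238,181.8),(263,185)):
    p=w('top',u,v,.08)[:2]; print(p,(p-o)@X,(p-o)@Y)
E
```

```text
[0.5769843  0.02566265] -0.04240141305859461 -0.02860346245374736
[0.57834851 0.14486406] -0.04945943877592577 0.09039663269584906
[0.56902532 0.05432021] -0.05236450871019264 -0.0005795829491911822
```

View pics/t23.png

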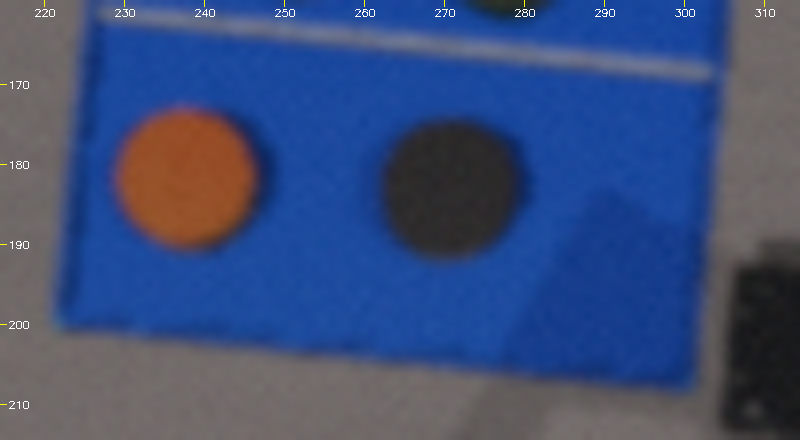

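Request:
jog_arm(
  plan=[
    [[0.006, 0.013, 0, 0], [0.018, 0.04, 0, 0], [0.034, 0.075, 0, 0], [0.05, 0.11, 0, 0], [0.066, 0.145, 0, 0], [0.078, 0.172, 0, 0], [0.085, 0.187, -0.01, 0], [0.0866, 0.191, -0.03, 0], [0.0866, 0.191, -0.055, 0], [0.0866, 0.191, -0.075, 0], [0.0866, 0.191, -0.075, 0]],
  ],
  gripper=10,
)

```text
time_s: 47.6
position: [0.5746, 0.0261, 0.1398]
ee_rot: [3.13, -0.001, 3.067]
contact_force: [-0.0, -0.6, 0.1]
gripper_width: 0.0848
```

```bash
python3 - <<'E'
from h import *
o=get_obs(); print(o['position'],o['ee_rot'],o['gripper_width'],o['contact_force'])
im=snapshot('scene'); crop('s',im,180,120,340,240,'s24')
print(pj('scene',[(.577,.0257,.08),(.577,.0257,.005)]))
E
```

```text
[0.57463089 0.02613098 0.13983837] [ 3.13041372e+00 -7.91387129e-04  3.06731100e+00] 0.08479957726845443 [-0.04232    -0.55332803  0.10714662]
[[255.63650486 194.99005168]
 [256.05951269 210.02593731]]
```

View pics/s24.png

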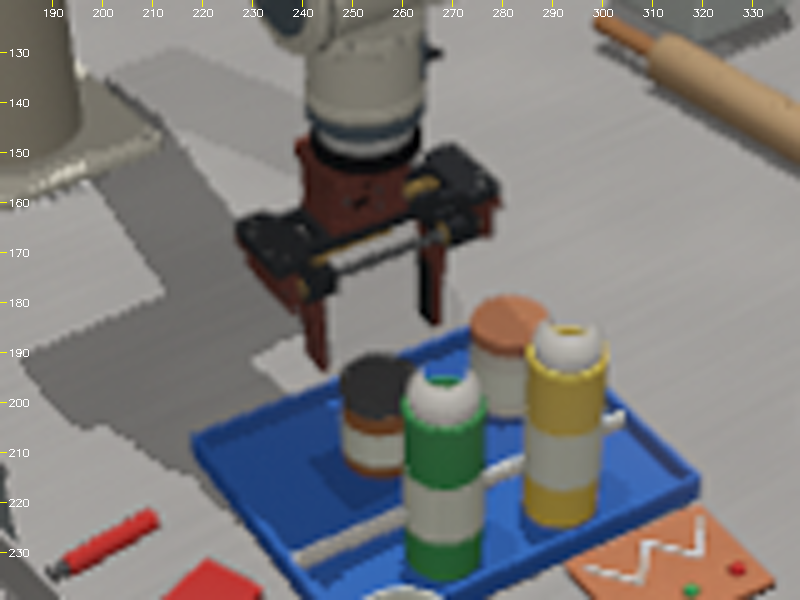

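Request:
jog_arm(
  plan=[
    [[0.0025, 0, -0.015, 0], [0.0025, 0, -0.033, 0], [0.0025, 0, -0.05, 0], [0.0025, 0, -0.063, 0], [0.0025, 0, -0.071, 0], [0.0025, 0, -0.073, 0], [0.0025, 0, -0.073, 0]],
  ],
)

```text
time_s: 48.35
position: [0.5784, 0.0259, 0.0685]
ee_rot: [3.13, 0.002, 3.067]
contact_force: [0.6, 1.1, 0.5]
gripper_width: 0.084
```

Request:
jog_arm(
  plan=[
    [[0, 0, 0, 0], [0, 0, 0, 0], [0, 0, 0, 0], [0, 0, 0, 0], [0, 0, 0, 0], [0, 0, 0, 0], [0, 0, 0, 0]],
  ],
  gripper=255,
  force=30,
)

```text
time_s: 49.05
position: [0.5789, 0.026, 0.0691]
ee_rot: [3.13, 0.003, 3.067]
contact_force: [-0.6, 2.0, 5.5]
gripper_width: 0.0616
```

Request:
jog_arm(
  plan=[
    [[0, 0, 0.005, 0], [0, 0, 0.01, 0], [0, 0, 0.015, 0], [0, 0.006, 0.015, 0], [-0.001, 0.014, 0.015, 0], [-0.002, 0.022, 0.015, 0], [-0.003, 0.027, 0.015, 0], [-0.003, 0.028, 0.012, 0], [-0.003, 0.028, 0.006, 0], [-0.003, 0.028, 0.001, 0], [-0.003, 0.028, 0, 0], [-0.003, 0.028, 0, 0]],
  ],
)

```text
time_s: 50.25
position: [0.5759, 0.0539, 0.0688]
ee_rot: [3.13, 0.003, 3.067]
contact_force: [0.3, 1.0, -1.4]
gripper_width: 0.0612
```

Request:
jog_arm(
  plan=[
    [[0, 0, 0, 0], [0, 0, 0, 0], [0, 0, 0, 0], [0, 0, 0, 0], [0, 0, 0, 0]],
  ],
  gripper=38,
)

```text
time_s: 50.75
position: [0.576, 0.0539, 0.0689]
ee_rot: [3.13, 0.003, 3.067]
contact_force: [0.2, 0.6, 0.4]
gripper_width: 0.0751
```

Request:
jog_arm(
  plan=[
    [[0, 0, 0.01, 0], [0, 0, 0.03, 0], [0, 0, 0.06, 0], [-0.002, -0.01, 0.1, 0], [-0.012, -0.04, 0.135, 0], [-0.024, -0.08, 0.15, 0], [-0.036, -0.12, 0.15, 0], [-0.048, -0.16, 0.15, 0], [-0.06, -0.2, 0.15, 2], [-0.072, -0.24, 0.15, 4], [-0.084, -0.28, 0.15, 7], [-0.096, -0.32, 0.15, 9]],
  ],
)

```text
time_s: 51.95
position: [0.4793, -0.2677, 0.2199]
ee_rot: [3.131, 0.004, -3.057]
contact_force: [0.3, 0.6, -0.5]
gripper_width: 0.0746
```

Request:
jog_arm(
  plan=[
    [[-0.006, -0.02, 0, 0], [-0.014, -0.045, 0, 0], [-0.02, -0.06, 0, 0], [-0.023, -0.066, 0, 0], [-0.023, -0.066, 0, 0]],
  ],
  gripper=0,
)

```text
time_s: 52.45
position: [0.456, -0.3339, 0.22]
ee_rot: [3.13, 0.004, -3.058]
contact_force: [0.9, 0.9, -0.5]
gripper_width: 0.0879
```

```bash
python3 - <<'E'
from h import *
o=get_obs(); print(o['position'],o['ee_rot'],o['gripper_width'],o['contact_force'])
im=snapshot('top'); crop('s',im,210,120,420,270,'t25')
im=snapshot('scene'); crop('s',im,90,120,330,290,'s25')
E
```

```text
[ 0.45603067 -0.33386198  0.22001804] [ 3.13040688  0.00360159 -3.05840228] 0.08788332185254438 [ 0.8763964   0.90077843 -0.49214813]
```

View pics/t25.png

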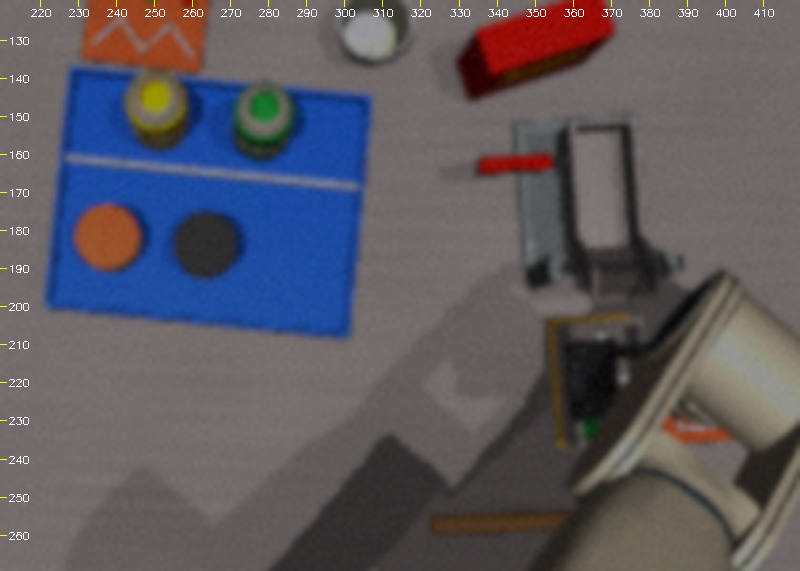

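View pics/s25.png

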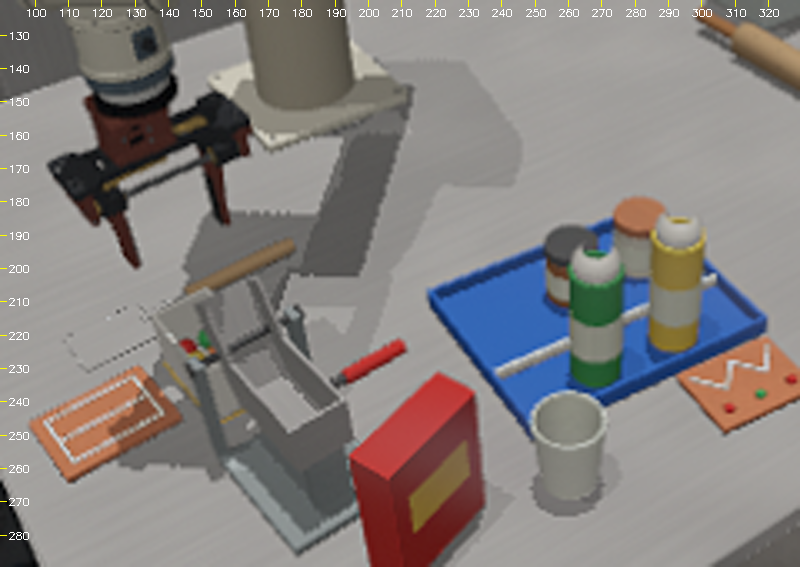

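```bash
python3 - <<'E'
from h import *
im=cv2.imread('pics/top15.png'); crop('s',im,345,195,395,240,'t26')
R=lambda c,yw:[list(np.array(c)+np.array([[np.cos(yw),-np.sin(yw)],[np.sin(yw),np.cos(yw)]])@np.array([a*.058,b*.034]))+[.07] for a,b in((1,1),(1,-1),(-1,-1),(-1,1))]
print(pj('top',R((.4557,-.331),.078)))
E
```

```text
[[358.86711577 203.71249374]
 [377.82437241 202.73073055]
 [380.06678708 235.04332004]
 [361.01611928 235.99971096]]
```

View pics/t26.png

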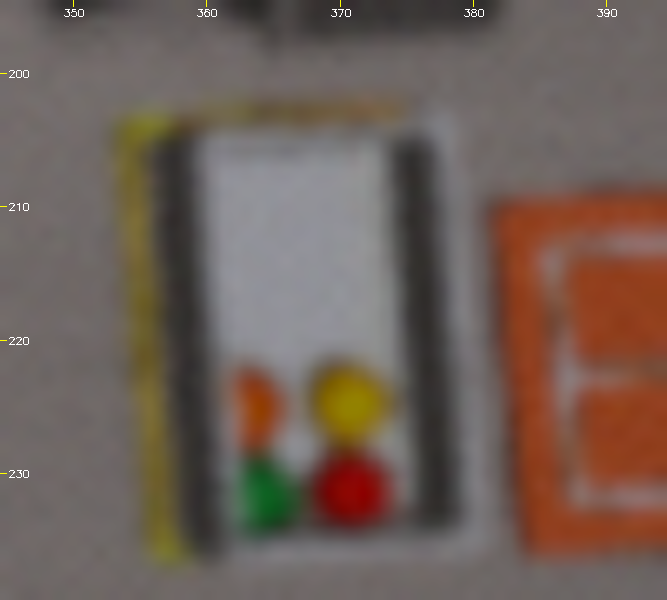

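Request:
jog_arm(
  plan=[
    [[0, 0.0025, -0.02, 0], [0, 0.0025, -0.045, 0], [0, 0.0025, -0.075, 0], [0, 0.0025, -0.1, 0], [0, 0.0025, -0.12, 0], [0, 0.0025, -0.137, 0], [0, 0.0025, -0.15, 0], [0, 0.0025, -0.159, 0], [0, 0.0025, -0.163, 0], [0, 0.0025, -0.163, 0]],
  ],
)

```text
time_s: 53.55
position: [0.4565, -0.3302, 0.0567]
ee_rot: [3.13, 0.003, -3.057]
contact_force: [0.2, -0.5, 1.4]
gripper_width: 0.0877
```

Request:
jog_arm(
  plan=[
    [[0, 0, 0, 0], [0, 0, 0, 0], [0, 0, 0, 0], [0, 0, 0, 0], [0, 0, 0, 0], [0, 0, 0, 0], [0, 0, 0, 0], [0, 0, 0, 0]],
  ],
  gripper=255,
  force=30,
)

```text
time_s: 54.35
position: [0.4569, -0.3306, 0.0574]
ee_rot: [3.131, 0.004, -3.057]
contact_force: [-1.5, -0.0, 6.0]
gripper_width: 0.068
```

Request:
jog_arm(
  plan=[
    [[0, 0, 0.006, 0], [0, 0, 0.018, 0], [0, 0, 0.035, 0], [0, 0, 0.053, 0], [0, 0.005, 0.067, 0], [0, 0.018, 0.075, 0], [0, 0.038, 0.075, 0], [0, 0.063, 0.075, 0], [0, 0.09, 0.075, -1], [0.003, 0.118, 0.075, -2], [0.01, 0.145, 0.075, -4], [0.02, 0.17, 0.075, -6]],
  ],
)

```text
time_s: 55.55
position: [0.4753, -0.1575, 0.1315]
ee_rot: [3.13, 0.001, 3.121]
contact_force: [0.5, -0.9, -2.0]
gripper_width: 0.0681
```

```bash
python3 - <<'E'
from h import *
o=get_obs(); print(o['position'],o['ee_rot'],o['gripper_width'],o['contact_force'])
im=snapshot('scene'); crop('s',im,110,120,310,270,'s27')
E
```

```text
[ 0.47525607 -0.15751028  0.13154508] [3.12960836e+00 1.43476820e-03 3.12084455e+00] 0.06810534068791313 [ 0.45299955 -0.891189   -2.02693788]
```

View pics/s27.png

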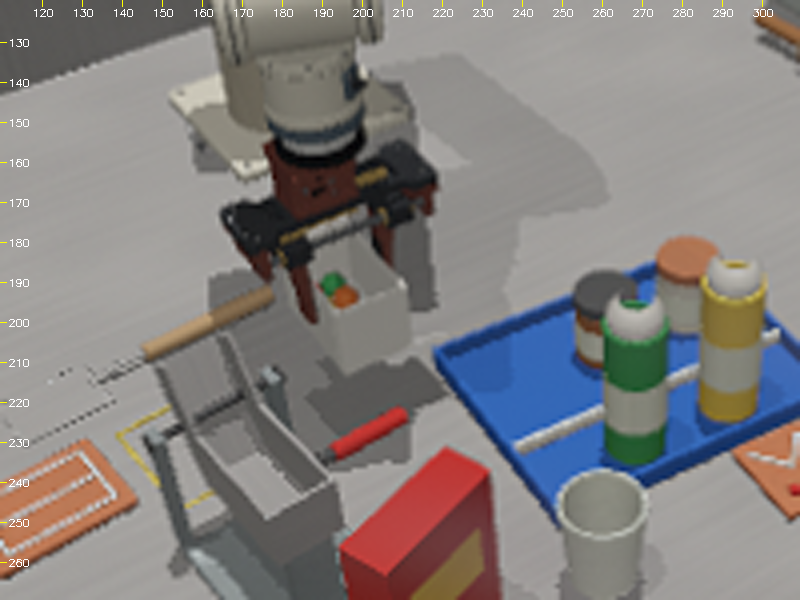

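Request:
jog_arm(
  plan=[
    [[0.006, 0.012, 0, -1], [0.016, 0.028, 0, -2], [0.03, 0.048, 0, -2.9], [0.045, 0.066, 0, -2.9], [0.06, 0.082, 0, -2.9], [0.074, 0.096, 0, -2.9], [0.085, 0.107, 0, -2.9], [0.092, 0.113, 0, -2.9], [0.0932, 0.1141, 0, -2.9], [0.0932, 0.1141, 0, -2.9], [0.0932, 0.1141, 0, -2.9]],
  ],
)

```text
time_s: 56.7
position: [0.5692, -0.0415, 0.1315]
ee_rot: [3.129, 0.001, 3.069]
contact_force: [-0.2, 0.3, -2.0]
gripper_width: 0.068
```

```bash
python3 - <<'E'
from h import *
o=get_obs(); print(o['position'],o['ee_rot'],o['gripper_width'],o['contact_force'])
im=snapshot('scene'); crop('s',im,180,120,340,240,'s28')
im=snapshot('top'); crop('s',im,210,120,330,210,'t28')
E
```

```text
[ 0.56917382 -0.04152637  0.13148773] [3.12876745e+00 1.49861780e-03 3.06854973e+00] 0.0679553846905092 [-0.2145722   0.33660053 -2.04958872]
```

View pics/s28.png

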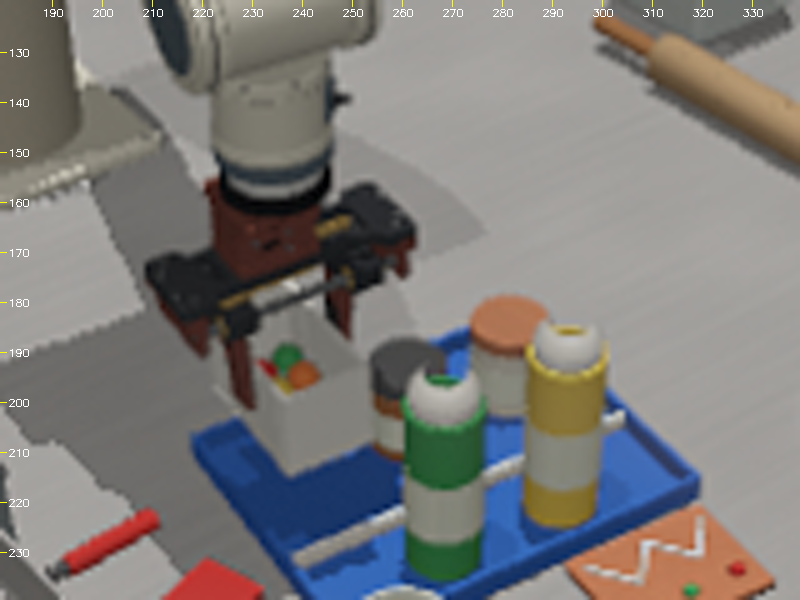

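View pics/t28.png

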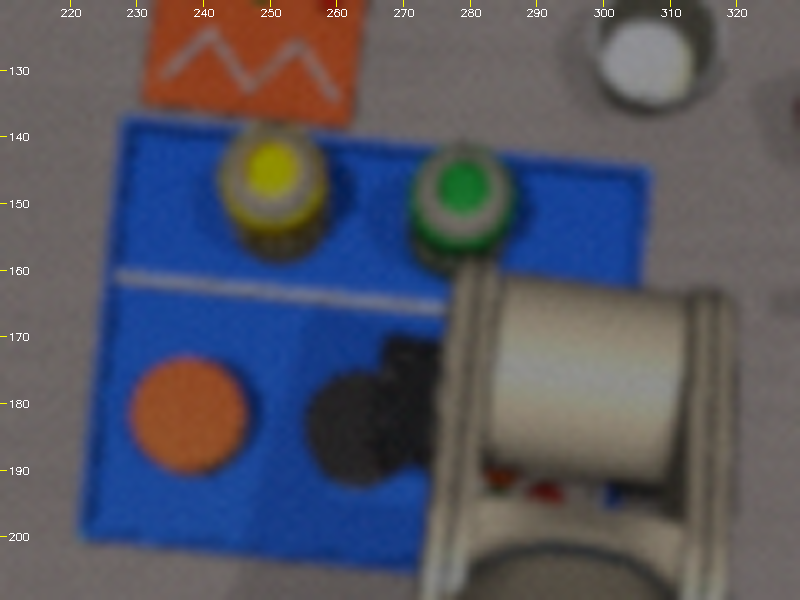

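Request:
jog_arm(
  plan=[
    [[-0.001, -0.002, -0.01, 0], [-0.001, -0.002, -0.024, 0], [-0.001, -0.002, -0.039, 0], [-0.001, -0.002, -0.052, 0], [-0.001, -0.002, -0.061, 0], [-0.001, -0.002, -0.066, 0], [-0.001, -0.002, -0.069, 0], [-0.001, -0.002, -0.069, 0]],
  ],
)

```text
time_s: 57.6
position: [0.5685, -0.0435, 0.0628]
ee_rot: [3.129, 0.002, 3.069]
contact_force: [0.9, 0.3, -2.6]
gripper_width: 0.0678
```

Request:
jog_arm(
  plan=[
    [[0, 0, 0, 0], [0, 0, 0, 0], [0, 0, 0, 0], [0, 0, 0, 0], [0, 0, 0, 0], [0, 0, 0, 0]],
  ],
  gripper=15,
)

```text
time_s: 58.2
position: [0.5685, -0.0436, 0.0628]
ee_rot: [3.129, 0.002, 3.068]
contact_force: [0.2, -0.7, -0.0]
gripper_width: 0.0827
```

Request:
jog_arm(
  plan=[
    [[0, 0, 0.01, 0], [0, 0, 0.03, 0], [0, 0, 0.06, 0], [0, 0, 0.1, 0], [-0.01, -0.01, 0.135, 0], [-0.03, -0.04, 0.15, 0], [-0.05, -0.08, 0.15, 0], [-0.07, -0.12, 0.15, 0], [-0.09, -0.16, 0.15, 0], [-0.11, -0.2, 0.15, 0], [-0.13, -0.23, 0.15, 0], [-0.13, -0.23, 0.15, 0]],
  ],
)

```text
time_s: 59.4
position: [0.4366, -0.2765, 0.2136]
ee_rot: [3.13, 0.002, 3.064]
contact_force: [-0.0, -0.6, -0.1]
gripper_width: 0.0828
```

```bash
python3 - <<'E'
from h import *
o=get_obs(); print(o['position'],o['ee_rot'],o['gripper_width'],o['contact_force'])
im=snapshot('scene'); crop('s',im,110,120,350,290,'s29')
im=snapshot('top'); crop('s',im,210,110,420,265,'t29')
E
```

```text
[ 0.43656395 -0.27646127  0.21357407] [3.12974139e+00 2.39319911e-03 3.06431198e+00] 0.08280115145179294 [-0.00847014 -0.60810416 -0.07443524]
```

View pics/s29.png

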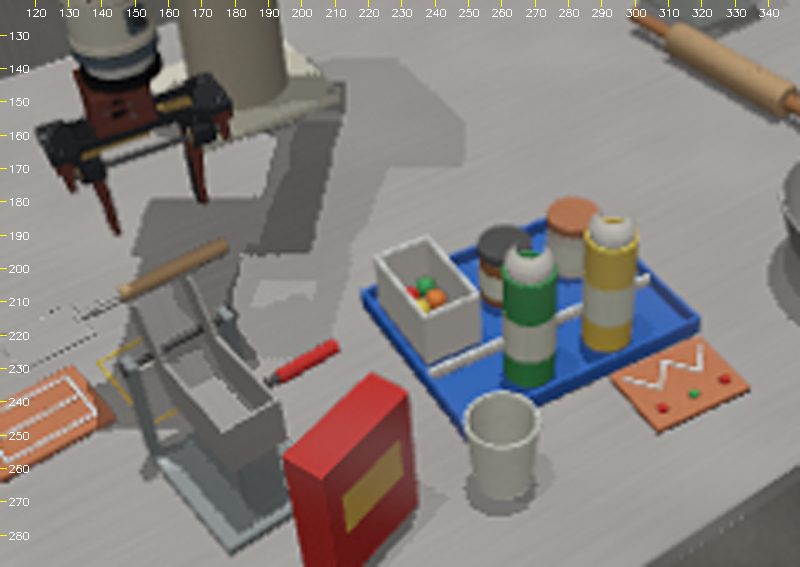

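View pics/t29.png

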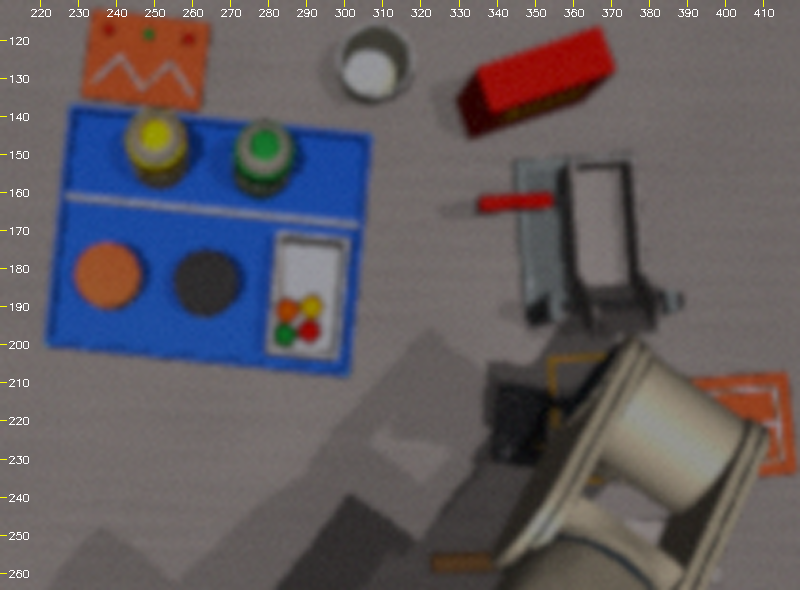

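Everything is in its row, all four candies are in the tub, the pan is upright, and the arm is clear. Handing in.

```bash
python3 -c "
from plant import *
print(hand_in())"
```

```text
the job is handed in; nothing more can be done
None
```

I handed the job in at about 59.5 s of the 210 s allowed; hand-in gives no verdict. My last two pictures showed nothing wrong.

- **Pouring:** I set the tub on the yellow outline, tipped the pan by its handle to about 1.87 rad, and guided it back onto its stop. The pan was empty afterwards, and all four candies stayed in the tub through to the end.
- **Bottles:** Only the green and yellow ones were there. Both stood in the back row before anything went into the front row, and both look upright.
- **Front row:** The white jar, the amber jar and the filled tub stand side by side, clear of each other and of the walls.
- **Amber jar:** After I had set it down, a check showed it about 30 mm to the side of where I left it. That was probably the announced disturbance, though I did not see it happen. I picked it up and put it back in the middle before bringing the tub.
- **Bystanders:** The spatula and the biscuit beside the stand were partly hidden by the arm in the last pictures. Nothing I could see had moved.
- **Forces:** Pressing the pan onto its stop peaked at roughly 35 N of contact force on the tool while gripping the handle. Tool tilt stayed within about 0.02 rad.

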